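# Square a card frame and lay its contact strips

## Robot

A 7-joint arm with a two-finger parallel gripper is mounted at the origin on the work surface. World frame = base frame: x ahead of the robot, y to its left, z up, the work surface at z = 0. Lengths are in m, angles in rad, forces in N, time in s.
With the tool pointing down it reaches from about 0.35 to 0.9 m from the base axis. Payload 8.1 kg.
Tool frame: the origin (TCP) lies at the centre of the arm's flange, where the gripper is bolted on; the fingertips stand 178 mm ahead of it and the grasp point (between the pads) lies 159 mm ahead of it; z points along the fingers, y is the line along which they close (so a half turn about z gives the same grasp; the last joint's range is limited). The gripper opens to 92 mm and grips with 3 to 60 N. Pads are 19 mm wide; open, the fingers measure 130 mm over their backs; the gripper's body (75 mm by 190 mm) begins 47 mm behind the grasp point.
Start: joints at [1.239, 0.434, 0.025, 1.573, -0.012, 1.134, -0.075], TCP at [0.142, -0.609, 0.405] pointing down, gripper open.
Joint ranges: [-2.62, 2.62], [-0.44, 2.09], [-1.27, 1.32], [0.08, 2.57], [-1.32, 4.46], [0.12, 2], [-2.74, 2.74]. Speed limits (rad/s): [2.22, 2.22, 3.01, 3.01, 3.14, 3.14, 3.14].

## Interface

Orientations are given as a rotation vector (axis times angle).
In Python, from cell import arm gives the robot as it stands. The module is installed in compiled form; this text tells all that it offers.
- The arm moves only by the shell command python3 -m inch 'ROWS' [FORCE]. ROWS is text: rows parted by semicolons, each of 5 numbers parted by spaces: the shift along the tool's x, y, z in m, then the turn about the tool's z in rad, then the finger opening in m, from 0 to 0.0918. In form: x y z roll fingers; .... A call has 1 to 5 rows; each row is the pose to reach, as a shift and turn from the pose commanded when the call began, along the tool's axes at that moment; what a row does not reach only later rows make up. A row lasts 1/10 s, in which the tool goes at most 50 mm and 8.59 degrees, less where a joint would pass 70% of its speed; a pose out of reach is approached as far as the arm can. A call with a gripper value outside its range is refused whole. The fingers move at their own pace and stop on an object; FORCE is the grip in N (left out, the last holds). Time passes only in rows, so rows that repeat a pose let the fingers close. It gives the time, the measured TCP pose, the force, the opening and the grip force at its end, in the units of the state.
- arm.observe(): the state, without advancing time (a new reading comes with each control period).
- arm.get_image(name): name is "side" or "top"; returns the picture (384x512x3 uint8, red, green, blue); there is no depth.
- arm.get_calibration(name): a dict with "intrinsics" (3x3 intrinsics, pixels), "distortion" ([k1, k2, p1, p2, k3] as OpenCV has them; the pictures are not rectified), "pose" (4x4, takes a point from camera to world coordinates). Camera axes: x right, y up, looking along -z (the intrinsics and any distortion apply to the point x, -y, -z); pixel columns grow to the right and rows downward; lengths in m; the calibration is good to about 2 mm. A picture is of the moment at which its call begins. get_calibration takes no time and is no camera call.
- arm.sign_off(): hands the job in; it is judged then, once.
Trained networks look in the newest picture that a camera, given by its name, has taken for a name from the list of things; names that differ only in an ending like _2 or _b are one class to them, and where a whole thing is asked for, a point or a joint stands for the part that bears it (a point fixed in the world has none). Each returns a list of dicts, best first, with "conf" (0 to 1); they miss things now and then, are a little off and sometimes report something else, mostly with a low value. They report only what shows in the picture. A call takes as long as a camera call. They do not tell look-alikes from the thing itself.
- arm.look_for(camera, query): "point" ([row, column] in pixels, amid what is visible of it).
- arm.silhouettes(camera, query): "region" (384x512 bool, what is visible of it) and "point" ([row, column] in pixels, amid what is visible of it).
- arm.place_of(camera, query): "point" ([row, column] in pixels: a listed point, or the origin of a listed thing).
The state is a dict: "clock": time; "joints": joint angles; "dq": joint speeds; "joint_efforts": joint torques, N m; "position": TCP position; "ee_rot": TCP orientation; "force": force on the tool from outside, world axes, zero at the start; "ft_torque": the same for the moment, N m; "width": opening from 0.0 (shut) to 1.0 (fully open); "gripper_force": force on a finger pad.
Only numpy, scipy, OpenCV 4.12 (cv2) and the standard library are available. Lean on these libraries where they do the work, as an engineer would, in place of code of your own. Each camera call takes 0.05 s, during which the arm holds its last target. There are 200 camera calls.

## Task

Check the aluminium frame for squareness with the slide rule: set its two jaws snugly on the two red-marked posts, then on the two blue-marked posts, and compare the readings. Then rack the front rail sideways until both diagonals are equal, put the rule back flat on its blue mat, and lay every black strip from the riser flat across the frame, sticking out equally beyond the front and back rails and at right angles to them, strips not on top of one another. Only start on the strips once the frame is square, and leave the green circuit board where it is.

Things in the scene. Friction and masses are not known exactly. Their poses are not given: they have to be found in the camera images.
- frame: Aluminium frame on the bench: two rails along its y, 220 mm between post centres, 14 mm wide, tops 22 mm high, the back one (x = +50 mm) bolted down, the front one (x = -50 mm when square, robot side) carried by two 100 mm side bars (12 mm wide, y = +-110 mm) on stiff corner pivots. Origin on the bench at the frame's centre when square, fixed; x away from the robot, y left, z up
- post_red_back (a point): centre of the top of the red-marked post at the back left corner (frame x +50, y +110 mm), fixed. All four corner posts are round, steel, 14 mm in diameter, tops 36 mm above the bench, with a coloured disc at the foot and a coloured top
- post_red_front (a point): centre of the top of the red-marked post at the front right corner, on the front rail (frame x -50, y -110 mm when square). The front rail shifts sideways on the side bars' arc, staying parallel to the back rail, takes about 9 N along it and stays where left; it starts up to 19 mm off square to either side, now and then nearly square
- post_blue_back (a point): centre of the top of the blue-marked post at the back right corner (frame x +50, y -110 mm), fixed
- post_blue_front (a point): centre of the top of the blue-marked post at the front left corner, on the front rail; at frame x -50, y +110 mm when square
- rule: Slide rule, 0.31 kg: steel bar 16 x 8 mm along its x (-160 to +174 mm) with two downward vee jaws that hook round the outside of two posts: one fixed at the -x end (yellow plate), 12 mm deep, one on a yellow cursor. It lies on the fixed jaw and a foot at the +x end, bar 12 to 20 mm up; on the frame the bar lies on the post tops. Grip its middle. Origin at x = 0, level with the foot's underside
- jaw_fixed (a point): seat of the fixed jaw: point on the bar's underside that is over a post's centre when the post sits in this vee; at rule x = -140 mm, 12 mm above the rule's origin. The vee opens to rule +x, towards the cursor; its legs stand up to 14 mm outside the seat and 15 mm to either side
- jaw_slide (a point): seat of the cursor's jaw, the same, but its vee opens to rule -x (towards the fixed jaw) and is 10.5 mm deep, so that it hangs clear of what the rule lies on
- cursor_tab (a point): centre of the top of the cursor's upright grip tab, 22 mm along the rule, 12 mm across, 26 mm tall, its top 51 mm above the jaws' lower ends (39 mm above the bar's underside); 4 mm beyond jaw_slide
- cursor (a joint): reading of the slide rule: the distance between the two jaw seats is 180 mm + this value (0 to 0.105 m); with both jaws on posts, that between the posts' centres. The cursor runs easily (about 0.5 N, less than the rule's friction on what it lies on): push its tab along the bar; gripping the tab tends to lift or drag the whole rule
- rule_mat: thin blue mat, 110 x 360 mm, 2 mm thick, fixed, long side along its y, where the rule starts and belongs; origin under its centre
- riser: grey shelf on the bench, fixed, 260 x 272 mm (x, y), smooth top 50 mm above the bench, board 12 mm thick, a lip 6 mm high and 6 mm wide along each side (y = +-133 mm); its front edge (x = -130 mm, towards the robot) has no lip and is free underneath but for two 14 mm wide legs at y = +-125 mm, set back 10 mm; origin on the bench under its centre
- board: green circuit board, 100 x 75 mm, lying to the right; leave it alone; origin under its centre
- strip1: thin black contact strip with two copper lines, 200 x 32 x 2.5 mm, 50 g, starting flat on the riser (absent in some starts); too thin to be gripped while it lies flat, but pressed lightly from above it can be slid until it overhangs the edge and then gripped by its long edges; origin under its centre, x along its length
- strip2: thin black contact strip with two copper lines, 200 x 32 x 2.5 mm, 50 g, starting flat on the riser (absent in some starts); too thin to be gripped while it lies flat, but pressed lightly from above it can be slid until it overhangs the edge and then gripped by its long edges; origin under its centre, x along its length
- strip3: thin black contact strip with two copper lines, 200 x 32 x 2.5 mm, 50 g, starting flat on the riser (absent in some starts); too thin to be gripped while it lies flat, but pressed lightly from above it can be slid until it overhangs the edge and then gripped by its long edges; origin under its centre, x along its length
Things that resemble listed ones, but are neither listed nor needed, are in the scene too. What is shaped like the strip1 but turquoise is not meant.

How it is judged:
By the outcome, as a careful person would: the job done as asked, in the order asked, and still so for the second after the job is handed in, with the robot touching nothing.
Of strip1, strip2, strip3 only 1 to 3 are there at a start; the rules pass over those that are not, and their reading is None.
At some moment in a run one of strip1, strip2, strip3 may be knocked a few centimetres aside while the robot is not near it.
It also fails if it takes over 210 s, if anything falls off the work surface, if the arm or the gripper's body presses on something with over 40 N, if the wrist force passes 120 N, or if a joint passes its speed limit or range.

## Working session

There is one attempt and no reset: what is moved stays moved. The work goes in short steps, Python scripts to look and compute and a shell command to move; the robot and the scene stay as the last step left them, time stands still between calls to the robot, and variables do not carry over. Pictures are saved under pics/ and viewed, at most 14 in all, crops included, and the job is handed in when it is done.

```bash
mkdir -p pics; cat > h.py <<'E'
import numpy as np, cv2
from scipy.spatial.transform import Rotation as R
from cell import arm
def ray(cam,pt):
    c=arm.get_calibration(cam);K=np.array(c["intrinsics"]);D=np.array(c["distortion"],float);P=np.array(c["pose"])
    u=cv2.undistortPoints(np.array([[[pt[1],pt[0]]]],float),K,D)[0,0]
    d=P[:3,:3]@np.array([u[0],-u[1],-1.]);return P[:3,3],d
def at(cam,pt,z):
    o,d=ray(cam,pt);return o+d*(z-o[2])/d[2]
def proj(cam,X):
    c=arm.get_calibration(cam);K=np.array(c["intrinsics"]);D=np.array(c["distortion"],float);P=np.array(c["pose"])
    q=(np.atleast_2d(X)-P[:3,3])@P[:3,:3];q=q*[1,-1,-1]
    r=cv2.projectPoints(q.reshape(-1,1,3),np.zeros(3),np.zeros(3),K,D)[0][:,0];return r[:,::-1]
def snap(cam,name,crop=None,s=1):
    im=arm.get_image(cam)
    if name:
        o=im if crop is None else im[crop[0]:crop[1],crop[2]:crop[3]]
        cv2.imwrite(f"pics/{name}.png",cv2.resize(o[:,:,::-1],None,fx=s,fy=s,interpolation=cv2.INTER_CUBIC))
    return im
def tool(dw):
    "world shift -> tool shift"
    s=arm.observe();return R.from_rotvec(s["ee_rot"]).inv().apply(dw)
def st():
    s=arm.observe();M=R.from_rotvec(s["ee_rot"]).as_matrix()
    print("t",round(s["clock"],2),"pos",np.round(s["position"],4),"x",np.round(M[:,0],3),"y",np.round(M[:,1],3),"z",np.round(M[:,2],3),"F",np.round(s["force"],1),"w",round(s["width"]*91.8,1),"gf",round(s["gripper_force"],1),"q7",round(s["joints"][6],2))
E
python3 - <<'E'
from h import *
st()
for c in("top","side"):
    snap(c,c+"0",s=1.5)
    P=np.array(arm.get_calibration(c)["pose"]);print(c,np.round(P[:3,3],3),np.round(-P[:3,2],3))
Z=dict(post_red_back=.036,post_red_front=.036,post_blue_back=.036,post_blue_front=.036,jaw_fixed=.014,jaw_slide=.014,cursor_tab=.053,rule=.002,rule_mat=0,riser=0,board=0,strip1=.05,frame=0)
for n,z in Z.items():
    for c in("top","side"):
        print(n,c,[(round(d["conf"],2),np.round(d["point"],1).tolist(),np.round(at(c,d["point"],z),4)[:2].tolist()) for d in arm.place_of(c,n)[:5]])
E
```

```text
t 0.0 pos [ 0.1417 -0.6085  0.4039] x [ 0.974  0.227 -0.   ] y [ 0.227 -0.974 -0.002] z [-0.001  0.001 -1.   ] F [ 0.1 -0.7 -1. ] w 91.8 gf 0.0 q7 -0.08
top [ 0.196 -0.022  1.528] [ 0.215 -0.014 -0.976]
side [0.302 0.673 0.735] [ 0.191 -0.709 -0.679]
post_red_back top [(0.61, [186.2, 233.9], [0.5648, 0.0191])]
post_red_back side [(0.93, [204.4, 223.4], [0.5591, 0.0267])]
post_red_front top [(0.74, [216.5, 304.4], [0.4441, -0.2011])]
post_red_front side [(0.74, [164.4, 278.8], [0.441, -0.1843])]
post_blue_back top [(0.91, [192.5, 300.8], [0.5246, -0.198])]
post_blue_back side [(0.57, [158.3, 248.2], [0.5439, -0.193]), (0.23, [192.2, 253.0], [0.4899, -0.0408])]
post_blue_front top []
post_blue_front side [(0.96, [211.9, 255.0], [0.4655, 0.0344])]
jaw_fixed top [(0.8, [153.4, 216.8], [0.6897, 0.0689])]
jaw_fixed side [(0.85, [214.4, 176.8], [0.6844, 0.075])]
jaw_slide top [(0.45, [160.5, 283.0], [0.6451, -0.1526])]
jaw_slide side [(0.65, [167.3, 215.2], [0.6448, -0.15]), (0.62, [286.9, 171.9], [0.6036, 0.2956])]
cursor_tab top [(0.58, [155.2, 285.7], [0.6509, -0.1599])]
cursor_tab side 
[... 208 characters left out ...]
0.78, [163.3, 253.1], [0.6482, -0.0512])]
rule_mat side [(0.63, [191.6, 202.8], [0.6512, -0.0449])]
riser top [(0.6, [183.5, 152.5], [0.6073, 0.2949])]
riser side [(0.61, [164.7, 279.9], [0.4442, -0.2277]), (0.57, [284.9, 170.8], [0.6142, 0.2838])]
board top [(0.59, [158.8, 353.6], [0.6347, -0.3959])]
board side [(0.56, [131.0, 238.8], [0.6334, -0.3923]), (0.27, [205.3, 222.1], [0.5749, -0.0021])]
strip1 top [(0.76, [266.5, 157.8], [0.322, 0.2788]), (0.73, [175.2, 176.7], [0.6149, 0.2035])]
strip1 side [(0.67, [244.6, 176.2], [0.6262, 0.2007]), (0.63, [313.3, 285.4], [0.3307, 0.3163])]
frame top [(0.67, [206.3, 267.7], [0.4951, -0.087])]
frame side [(0.81, [192.3, 251.6], [0.5036, -0.0761])]
```

View pics/top0.png

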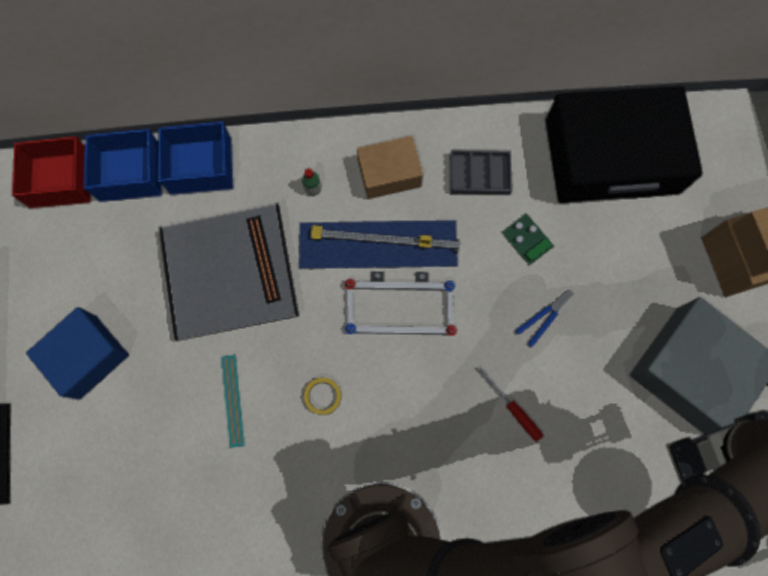

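View pics/side0.png

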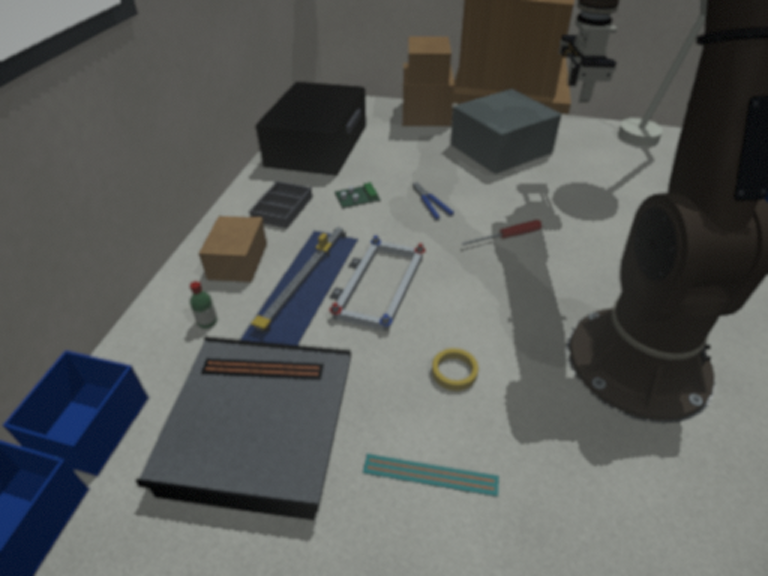

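```bash
python3 - <<'E'
from h import *
a=snap("top",None);b=snap("side",None)
np.save("t0.npy",a);np.save("s0.npy",b)
A=cv2.resize(a[135:230,190:320],None,fx=6,fy=6,interpolation=cv2.INTER_NEAREST)
cv2.imwrite("pics/ct.png",A[:,:,::-1])
B=cv2.resize(b[150:235,150:290],None,fx=5.7,fy=5.7,interpolation=cv2.INTER_NEAREST)
cv2.imwrite("pics/cs.png",B[:,:,::-1])
E
```

```text
(no output)
```

View pics/ct.png

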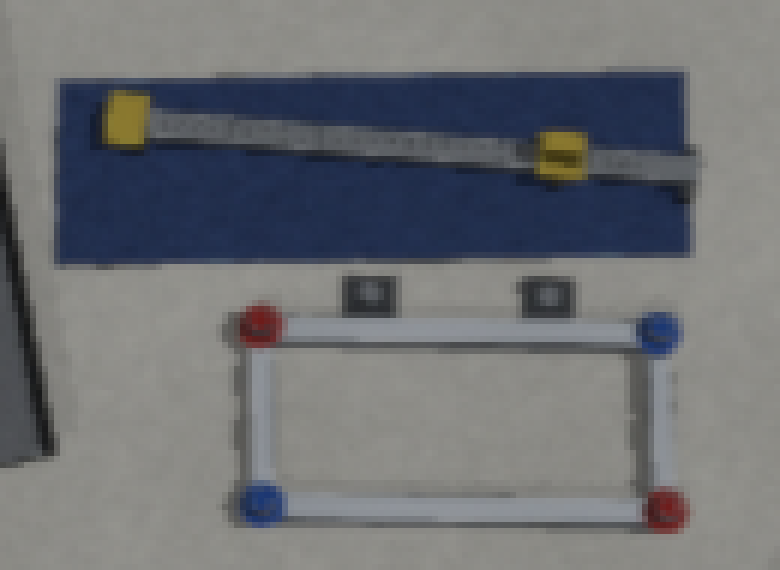

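View pics/cs.png

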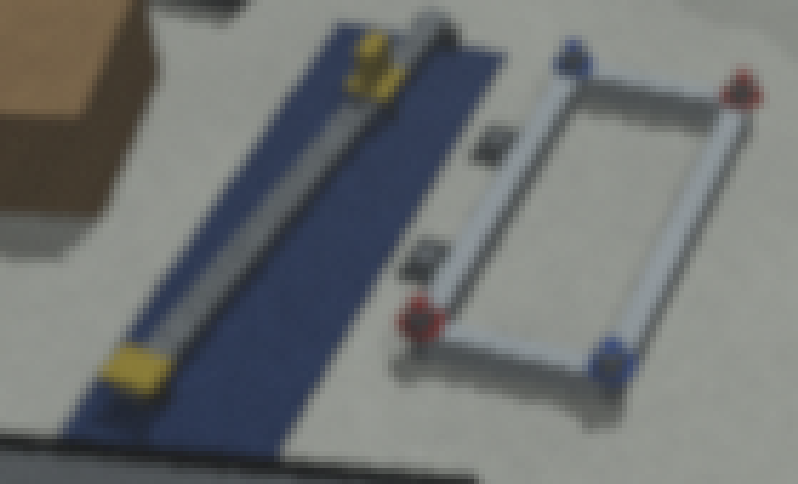

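```bash
cat > fit.py <<'E'
from h import *
from scipy.optimize import least_squares
# approx blob seeds from model, refined by colour
def blobs(im,cam,X):
    out=[]
    f=im.astype(float)
    for k,x in enumerate(X):
        c=proj(cam,x)[0]
        red=k in(0,1)
        w=f[...,0]-np.maximum(f[...,1],f[...,2]) if red else f[...,2]-np.maximum(f[...,0],f[...,1])-14
        w=np.clip(w-12,0,None) if red else np.clip(w-8,0,None)
        rr,cc=np.mgrid[:384,:512]
        for _ in range(4):
            m=w*(np.hypot(rr-c[0],cc-c[1])<6)
            if m.sum()<20: break
            c=np.array([(rr*m).sum(),(cc*m).sum()])/m.sum()
        out.append((*c,m.sum()))
    return np.array(out)
def model(p,z):
    cx,cy,yaw,th=p
    c,s=np.cos(yaw),np.sin(yaw);T=np.array([[c,-s],[s,c]])
    fx=.05-.1*np.cos(th);d=.1*np.sin(th)
    L=np.array([[.05,.11],[fx,-.11+d],[.05,-.11],[fx,.11+d]])
    return np.c_[L@T.T+[cx,cy],np.full(4,z)]
def fit(ims,z=.027,p0=(.505,-.085,.0,0.)):
    p=np.array(p0)
    for _ in range(3):
        B={c:blobs(im,c,model(p,z)) for c,im in ims.items()}
        W={c:np.array([at(c,b[:2],z)[:2] for b in B[c]]) for c in ims}
        n=len(ims)
        def res(v):
            r=[]
            for i,c in enumerate(ims): r+=list((model(v[:4],z)[:,:2]+v[4+2*i:6+2*i]-W[c]).ravel()*1e3)
            return r+list(v[4:]*1e3*.3)
        s=least_squares(res,np.r_[p,np.zeros(2*n)])
        p=s.x[:4]
    return s.x,B,np.reshape(s.fun[:8*n],(n,4,2))
if __name__=="__main__":
    ims=dict(top=np.load("t0.npy"),side=np.load("s0.npy"))
    for I in (ims,dict(top=ims["top"]),dict(side=ims["side"])):
        x,B,r=fit(I);print(np.round(x,4),"d mm",round(100*np.sin(x[3]),2));print(np.round(r,1).tolist())
    print({k:np.round(v,1).tolist() for k,v in B.items()})
    for n in("top","side"):
        im=ims[n].astype(float)
        yel=(np.minimum(im[...,0],im[...,1])-im[...,2]>40)
        _,l,s,c=cv2.connectedComponentsWithStats(yel.astype(np.uint8))
        print(n,[(np.round(c[i][::-1],1).tolist(),int(s[i][4]),np.round(at(n,c[i][::-1],.022)[:2],4).tolist()) for i in range(1,len(s)) if s[i][4]>8 and 120<c[i][1]<240])
E
python3 fit.py
```

```text
[ 0.4978 -0.0828 -0.106  -0.0449 -0.001   0.0016  0.001  -0.0016] d mm -4.49
[[[-0.1, 0.1], [-0.6, -0.5], [1.0, 0.1], [-0.2, 0.2]], [[-0.0, -1.3], [-1.0, -0.6], [0.6, 1.0], [0.3, 1.0]]]
[ 0.4968 -0.0812 -0.1078 -0.0434  0.     -0.    ] d mm -4.34
[[[0.1, -0.0], [-0.8, -0.3], [0.7, -0.0], [-0.0, 0.4]]]
[ 0.4988 -0.0843 -0.1042 -0.0465 -0.     -0.    ] d mm -4.64
[[[-0.2, -1.2], [-0.8, -0.8], [0.8, 1.1], [0.2, 0.8]]]
{'side': [[205.2, 223.9, 595.0], [165.2, 280.1, 262.0], [159.5, 251.0, 20.0], [212.0, 257.8, 139.0]]}
top [([154.4, 210.7], 50, [0.6856, 0.0894]), ([160.3, 283.1], 46, [0.6433, -0.1523])]
side [([157.5, 214.8], 11, [0.6587, -0.1895]), ([164.0, 217.4], 13, [0.6394, -0.1587]), ([214.1, 173.3], 53, [0.6903, 0.0829])]
```

```bash
python3 -m inch '0.605 -0.36 0 -1.16 0;0.605 -0.36 0 -1.16 0;0.605 -0.36 0 -1.16 0;0.605 -0.36 0 -1.16 0;0.605 -0.36 0 -1.16 0' 20; python3 -c "
from h import *
st();print(tool(np.array([.649,-.121,.404])-arm.observe()['position']))"
```

```text
clock: 2.0
position: [0.3231, -0.4339, 0.405]
ee_rot: [2.768, 1.485, -0.0]
force: [1.0, -0.2, 0.3]
width: 0.614
gripper_force: 0.0
t 2.0 pos [ 0.3231 -0.4339  0.405 ] x [ 0.553  0.833 -0.   ] y [ 0.833 -0.553  0.001] z [ 0.    -0.001 -1.   ] F [ 1.  -0.2  0.3] w 56.4 gf 0.0 q7 0.17
[0.4409542  0.09842169 0.00092301]
```

```bash
python3 -m inch '0.43 0.098 0 -0.40 0;0.43 0.098 0 -0.40 0;0.43 0.098 0 -0.40 0;0.43 0.098 0 -0.40 0;0.43 0.098 0 -0.40 0' >/dev/null; python3 -c "
from h import *
st();print(tool(np.array([.649,-.121,.404])-arm.observe()['position']))"
```

```text
t 2.5 pos [ 0.5052 -0.2629  0.405 ] x [ 0.191  0.982 -0.   ] y [ 0.982 -0.191  0.   ] z [ 0. -0. -1.] F [ 0.7 -0.9  0. ] w 16.5 gf 0.0 q7 0.05
[0.16674378 0.11397833 0.00098332]
```

```bash
python3 -m inch '0.167 0.114 0 -0.01 0;0.167 0.114 0 -0.01 0;0.167 0.114 0 -0.01 0;0.167 0.114 0 -0.01 0;0.167 0.114 0 -0.01 0' >/dev/null; python3 -m inch '0 0 0.09 0 0;0 0 0.14 0 0;0 0 0.14 0 0;0 0 0.14 0 0;0 0 0.14 0 0' >/dev/null; python3 - <<'E'
from h import *
st();print(tool(np.array([.649,-.121,.208])-arm.observe()['position']))
a=snap("side",None);b=snap("top",None)
A=cv2.resize(a[110:230,150:290],None,fx=3,fy=3);B=cv2.resize(b[120:240,190:330],None,fx=3,fy=3)
B=cv2.resize(B,(A.shape[1],A.shape[0]))
cv2.imwrite("pics/m1.png",cv2.resize(np.hstack([A,B])[:,:,::-1],(800,343)))
E
```

```text
t 3.5 pos [ 0.6482 -0.1221  0.2653] x [0.181 0.983 0.   ] y [ 0.983 -0.181 -0.001] z [-0.001  0.    -1.   ] F [ 0.  -0.4  1.3] w 0.4 gf 0.0 q7 -0.31
[0.00124138 0.00065728 0.05728194]
```

View pics/m1.png

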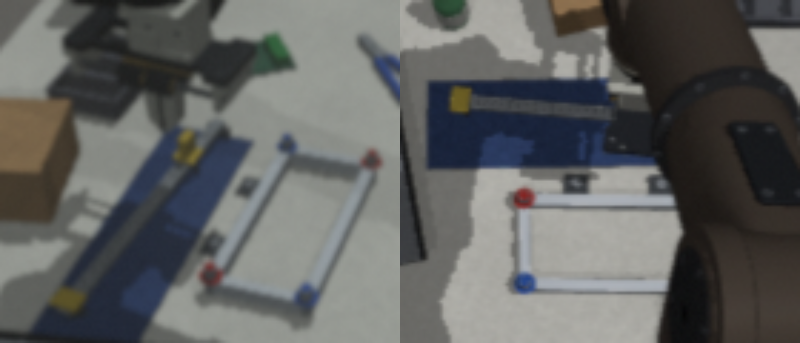

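```bash
python3 -m inch '0.006 0 0.03 0 0;0.006 0 0.055 0 0;0.006 0 0.055 0 0' ; python3 -m inch '-0.008 0 0 0 0;-0.016 0 0 0 0;-0.024 0 0 0 0;-0.032 0 0 0 0;-0.04 0 0 0 0';  python3 -m inch '-0.006 0 0 0 0;-0.006 0 0 0 0;0.01 0 0 0 0;0.01 0 -0.06 0 0;0.01 0 -0.12 0 0' ; python3 - <<'E'
from h import *
im=dict(side=snap("side","m2",(110,230,150,290),4))
for q in("jaw_fixed","jaw_slide"):
    print(q,[(round(d["conf"],2),np.round(d["point"],1).tolist(),np.round(at("side",d["point"],.014),4)[:2].tolist()) for d in arm.place_of("side",q)[:3]])
im=im["side"].astype(float)
yel=(np.minimum(im[...,0],im[...,1])-im[...,2]>40)
_,l,s,c=cv2.connectedComponentsWithStats(yel.astype(np.uint8))
print([(np.round(c[i][::-1],1).tolist(),int(s[i][4]),np.round(at("side",c[i][::-1],.022)[:2],4).tolist()) for i in range(1,len(s)) if s[i][4]>8 and 120<c[i][1]<240])
E
```

```text
clock: 3.9
position: [0.6486, -0.1162, 0.2092]
ee_rot: [-2.413, -2.01, 0.002]
force: [-0.7, -0.2, -0.3]
width: 0.007
gripper_force: 0.0
clock: 4.4
position: [0.6418, -0.1567, 0.2104]
ee_rot: [2.414, 2.009, 0.001]
force: [-0.1, 1.7, 0.0]
width: 0.005
gripper_force: 0.2
clock: 4.9
position: [0.6433, -0.1427, 0.3093]
ee_rot: [-2.408, -2.011, 0.002]
force: [1.4, -0.5, 0.3]
width: 0.009
gripper_force: 0.0
jaw_fixed [(0.61, [212.5, 177.4], [0.6857, 0.0677]), (0.5, [202.7, 220.3], [0.5781, 0.0018]), (0.41, [155.6, 250.0], [0.5493, -0.236])]
jaw_slide [(0.42, [159.9, 222.3], [0.634, -0.1925])]
[([152.0, 219.3], 9, [0.6535, -0.2222]), ([158.5, 221.8], 13, [0.634, -0.1896]), ([237.5, 303.4], 115, [0.3238, 0.082])]
```

View pics/m2.png

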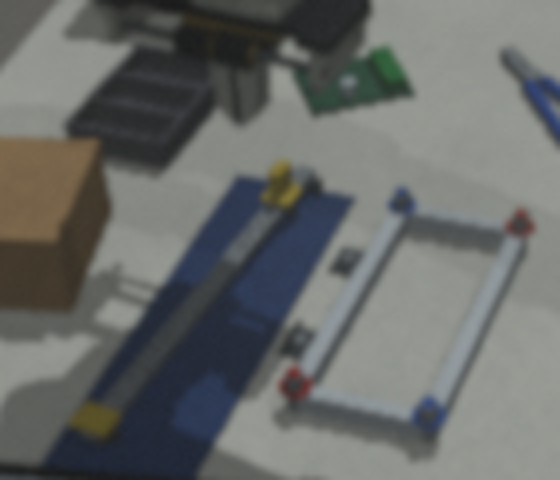

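```bash
python3 -m inch '0 0 0 0 0.05;0 0 0 0 0.05' >/dev/null; python3 -c "
from h import *
st();print(tool(np.array([.660,-.062,.183])-arm.observe()['position']))"
```

```text
t 5.25 pos [ 0.6431 -0.1447  0.3083] x [0.18  0.984 0.   ] y [ 0.984 -0.18  -0.003] z [-0.002  0.001 -1.   ] F [-0.  -0.1 -0.3] w 12.2 gf 0.0 q7 -0.25
[0.08439673 0.00202447 0.12529127]
```

```bash
python3 -m inch '0.045 0.002 0 0 0.05;0.084 0.002 0 0 0.05;0.084 0.002 0.045 0 0.05;0.084 0.002 0.085 0 0.05;0.084 0.002 0.085 0 0.05' >/dev/null; python3 -m inch '0 0 0.02 0 0.05;0 0 0.04 0 0.05;0 0 0.04 0 0.05;0 0 0.04 0 0;0 0 0.04 0 0' 40;python3 -m inch '0 0 0 0 0;0 0 0 0 0;0 0 0 0 0' ;  python3 - <<'E'
from h import *
st()
E
```

```text
clock: 6.25
position: [0.6614, -0.0635, 0.1864]
ee_rot: [2.414, 2.009, 0.002]
force: [-0.1, 0.3, 0.1]
width: 0.421
gripper_force: 0.0
clock: 6.55
position: [0.6606, -0.0634, 0.1853]
ee_rot: [-2.414, -2.01, 0.0]
force: [-1.3, -0.6, 4.8]
width: 0.167
gripper_force: 40.0
t 6.55 pos [ 0.6606 -0.0634  0.1853] x [ 0.181  0.983 -0.   ] y [ 0.983 -0.181 -0.   ] z [-0. -0. -1.] F [-1.3 -0.6  4.8] w 15.4 gf 40.0 q7 -0.44
```

```bash
python3 -m inch '0 0 -0.025 0 0;0 0 -0.05 0 0;0 0 -0.075 0 0;-0.01 -0.025 -0.075 0.1 0;-0.02 -0.05 -0.075 0.2 0' >/dev/null; python3 -c "
from h import *
st();print(tool(np.array([.4938,-.0917,.25])-arm.observe()['position']))"
```

```text
t 7.05 pos [ 0.6076 -0.0739  0.2603] x [0.376 0.927 0.001] y [ 0.927 -0.376  0.001] z [ 0.002  0.    -1.   ] F [ 0.  -0.3 -4.1] w 15.2 gf 40.0 q7 -0.57
[-0.05934161 -0.09879155  0.01009659]
```

```bash
python3 -m inch '-0.012 -0.025 0 0.07 0;-0.03 -0.05 0.01 0.139 0;-0.045 -0.075 0.01 0.139 0;-0.059 -0.099 0.01 0.139 0;-0.059 -0.099 0.01 0.139 0' >/dev/null; python3 - <<'E'
from h import *
st();print(tool(np.array([.4938,-.0917,.225])-arm.observe()['position']))
a=snap("side","m3",(120,240,160,320),5)
for q,z in(("jaw_fixed",.079),("jaw_slide",.079),("cursor_tab",.118)):
    print(q,[(round(d["conf"],2),np.round(d["point"],1).tolist(),np.round(at("side",d["point"],z),4)[:2].tolist()) for d in arm.place_of("side",q)[:3]])
E
```

```text
t 7.55 pos [ 0.4901 -0.0927  0.2491] x [ 0.499  0.867 -0.003] y [ 0.867 -0.499 -0.004] z [-0.005 -0.001 -1.   ] F [ 0.6  0.  -3.5] w 15.6 gf 40.0 q7 -0.66
[0.00279383 0.00275225 0.0241162 ]
jaw_fixed [(0.75, [192.2, 218.9], [0.5695, 0.0244])]
jaw_slide [(0.46, [139.1, 279.4], [0.4552, -0.2613]), (0.44, [152.1, 284.2], [0.4275, -0.1953])]
cursor_tab [(0.36, [141.4, 282.2], [0.4355, -0.1957])]
```

View pics/m3.png

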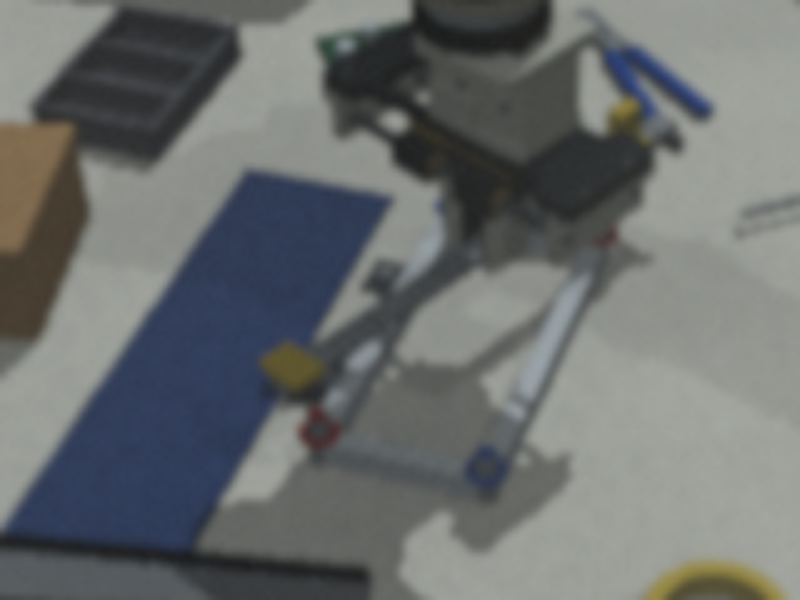

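```bash
python3 -m inch '0.0037 0.0027 0 0 0;0.0037 0.0027 0.015 0 0;0.0037 0.0027 0.03 0 0;0.0037 0.0027 0.036 0 0;0.0037 0.0027 0.036 0 0'; python3 -m inch '0 0 0.003 0 0;0 0 0.006 0 0;0 0 0.006 0 0'; python3 -m inch '0 0 0.001 0 0;0 0 0.001 0 0'; python3 - <<'E'
from h import *
st()
a=snap("side","m4",(130,230,190,320),6)
E
```

```text
clock: 8.25
position: [0.4988, -0.0897, 0.2132]
ee_rot: [-2.718, -1.575, 0.001]
force: [0.8, -0.0, -0.1]
width: 0.168
gripper_force: 40.0
clock: 8.55
position: [0.4991, -0.09, 0.2097]
ee_rot: [2.717, 1.573, 0.003]
force: [-4.5, 0.4, 24.1]
width: 0.163
gripper_force: 40.0
clock: 8.75
position: [0.4991, -0.09, 0.2092]
ee_rot: [2.717, 1.573, 0.003]
force: [-7.4, -0.0, 28.5]
width: 0.165
gripper_force: 40.0
t 8.75 pos [ 0.4991 -0.09    0.2092] x [0.498 0.867 0.   ] y [ 0.867 -0.498  0.003] z [ 0.003 -0.001 -1.   ] F [-7.4 -0.  28.5] w 15.1 gf 40.0 q7 -0.7
```

View pics/m4.png

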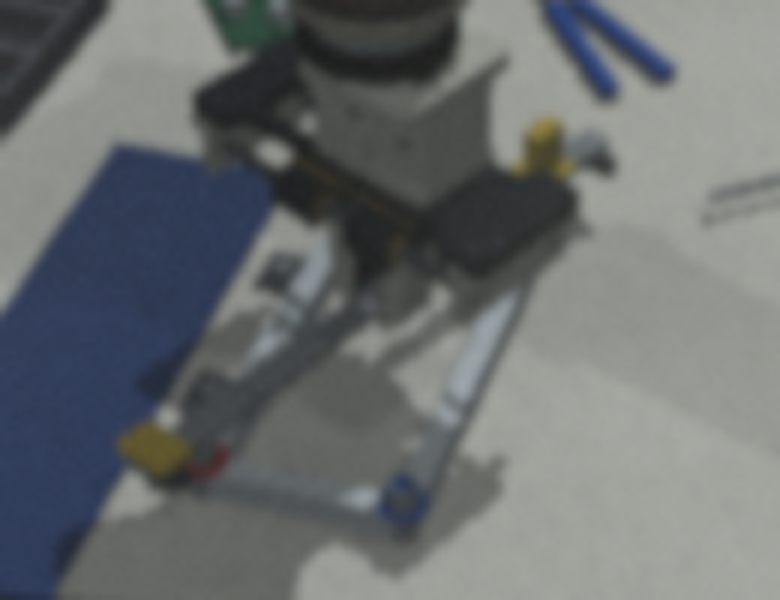

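```bash
python3 -m inch '0 0 -0.001 0 0;0 -0.002 -0.001 0 0;0 -0.004 -0.001 0 0' | tail -3; python3 -m inch '-0.002 0 0 0 0;-0.004 0 0 0 0;-0.006 0 0 0 0' ; python3 -m inch '-0.001 0 0 0 0;-0.002 0 0 0 0'; python3 -c "
from h import *
st()"
```

```text
force: [4.8, -6.5, 14.9]
width: 0.166
gripper_force: 40.0
clock: 9.4
position: [0.495, -0.0925, 0.2105]
ee_rot: [2.714, 1.573, 0.013]
force: [4.2, 3.3, 14.3]
width: 0.168
gripper_force: 40.0
clock: 9.6
position: [0.4939, -0.0941, 0.2105]
ee_rot: [2.714, 1.574, 0.013]
force: [3.5, 2.9, 13.8]
width: 0.166
gripper_force: 40.0
t 9.6 pos [ 0.4939 -0.0941  0.2105] x [0.497 0.868 0.005] y [ 0.868 -0.497  0.008] z [ 0.009  0.    -1.   ] F [ 3.5  2.9 13.8] w 15.3 gf 40.0 q7 -0.68
```

```bash
python3 -m inch '0 0 -0.0008 0 0;0 0 -0.0008 0 0' | grep -E "pos|force"; python3 -m inch '-0.001 0 0 0 0;-0.002 0 0 0 0'| grep -E "pos|force"; python3 -m inch '-0.001 0 0 0 0;-0.002 0 0 0 0'| grep -E "pos|force";python3 -m inch '-0.001 0 0 0 0;-0.002 0 0 0 0'| grep -E "pos|force"
```

```text
position: [0.4936, -0.0946, 0.2109]
force: [4.3, 1.1, 10.1]
gripper_force: 40.0
position: [0.4926, -0.0961, 0.2109]
force: [3.6, 2.9, 10.9]
gripper_force: 40.0
position: [0.4915, -0.0978, 0.2109]
force: [4.5, 2.0, 11.9]
gripper_force: 40.0
position: [0.4905, -0.0995, 0.2109]
force: [3.7, 1.9, 12.2]
gripper_force: 40.1
```

```bash
python3 -m inch '0 0 0 0 0.03;0 0 0 0 0.05;0 0 0 0 0.05;0 0 -0.03 0 0.05;0 0 -0.06 0 0.05' | grep -E "pos|force"; python3 -m inch '0 0 -0.05 0 0.05;0 0 -0.1 0 0.05;0.05 0.05 -0.1 0 0.05;0.1 0.1 -0.1 0 0.05;0.12 0.14 -0.1 0 0.05'| grep -E "pos|force"; python3 - <<'E'
from h import *
st()
a=snap("side",None);b=snap("top",None);np.save("t1.npy",b);np.save("s1.npy",a)
A=cv2.resize(a[130:230,190:310],(480,400),interpolation=cv2.INTER_CUBIC);B=cv2.resize(b[160:240,215:311],(480,400),interpolation=cv2.INTER_CUBIC)
cv2.imwrite("pics/m5.png",cv2.resize(np.hstack([A,B])[:,:,::-1],(800,333)))
E
```

```text
position: [0.4871, -0.1001, 0.2684]
force: [1.6, -0.6, -0.0]
gripper_force: 0.0
position: [0.6352, -0.0679, 0.3694]
force: [0.8, 0.5, 0.6]
gripper_force: 0.0
t 11.4 pos [ 0.6352 -0.0679  0.3694] x [0.497 0.868 0.   ] y [ 0.868 -0.497  0.001] z [ 0.001  0.    -1.   ] F [0.8 0.5 0.6] w 50.0 gf 0.0 q7 -0.66
```

View pics/m5.png

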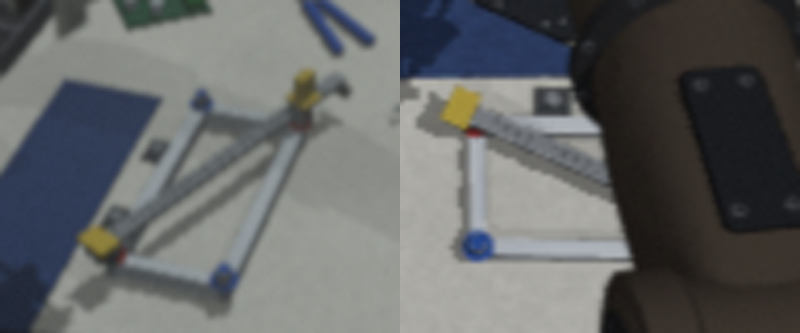

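```bash
python3 -c "
from h import *
st();print(tool(np.array([.5843,.0646,.208])-arm.observe()['position']))
from fit import *
for n,f in(('top','t1.npy'),('side','s1.npy')):
  a=np.load(f);b0=blobs(np.load(f.replace('1','0')),n,model((.4978,-.0828,-.106,-.045),.027));b=blobs(a,n,model((.4978,-.0828,-.106,-.045),.027));print(n,np.round(b,1).tolist(),np.round(b0,1).tolist())
"
```

```text
t 11.5 pos [ 0.6384 -0.0677  0.3671] x [0.496 0.868 0.002] y [ 0.868 -0.496  0.   ] z [ 0.001  0.002 -1.   ] F [-0.3 -0.2 -0.3] w 50.2 gf 0.0 q7 -0.66
[ 0.08764632 -0.11263875  0.15930458]
top [[188.8, 230.6, 529.0], [219.6, 301.4, 0.0], [189.8, 300.0, 0.0], [218.6, 233.5, 1187.0]] [[188.9, 233.1, 1681.0], [219.8, 300.8, 1634.0], [190.4, 299.6, 649.0], [218.6, 233.5, 833.0]]
side [[206.3, 226.0, 90.0], [165.5, 280.6, 1.0], [160.0, 251.0, 11.0], [212.2, 257.6, 176.0]] [[205.2, 223.9, 595.0], [165.2, 280.1, 262.0], [159.5, 251.0, 20.0], [212.0, 257.8, 139.0]]
```

```bash
python3 -m inch '0.03 -0.04 0 0 0;0.06 -0.08 0 0 0;0.0876 -0.1126 0 0 0;0.0876 -0.1126 0.05 0 0;0.0876 -0.1126 0.1 0 0' | grep -E "pos|force"; python3 -m inch '0 0 0.05 0 0;0 0 0.059 0 0;0 0 0.059 0 0'| grep -E "pos|force"; python3 -c "
from h import *
st();print(tool(np.array([.5843,.0646,.208])-arm.observe()['position']))"
```

```text
position: [0.5795, 0.0646, 0.2689]
force: [1.0, -1.4, -0.2]
gripper_force: 0.0
position: [0.5793, 0.0625, 0.2085]
force: [0.4, -0.3, 0.9]
gripper_force: 0.0
t 12.3 pos [0.5793 0.0625 0.2085] x [ 0.498  0.867 -0.003] y [ 0.867 -0.498 -0.003] z [-0.004 -0.001 -1.   ] F [ 0.4 -0.3  0.9] w 0.4 gf 0.0 q7 -0.98
[0.0042907  0.00333542 0.00051549]
```

```bash
python3 -m inch '0 0.003 0 0 0;-0.004 0.003 0 0 0;-0.008 0.003 0 0 0' | grep -E "pos|force:"; for i in 1 2; do :; done; python3 -m inch '-0.002 0 0 0 0;-0.002 0 0 0 0'| grep -E "pos|^force"; python3 -m inch '-0.002 0 0 0 0;-0.002 0 0 0 0'| grep -E "pos|^force";python3 -m inch '-0.002 0 0 0 0;-0.002 0 0 0 0'| grep -E "pos|^force"; python3 -c "
from h import *
st()"
```

```text
position: [0.5794, 0.0541, 0.2115]
force: [0.3, 0.1, 0.7]
gripper_force: 0.0
position: [0.5776, 0.0521, 0.2102]
force: [0.5, -0.3, 0.5]
position: [0.5768, 0.051, 0.2097]
force: [-0.4, 0.5, 0.6]
position: [0.5759, 0.0494, 0.2097]
force: [0.5, 2.3, 1.4]
t 13.2 pos [0.5759 0.0494 0.2097] x [0.498 0.867 0.001] y [ 0.867 -0.498  0.   ] z [ 0.001  0.    -1.   ] F [0.5 2.3 1.4] w 0.1 gf 0.9 q7 -0.96
```

```bash
python3 -m inch '-0.001 0 0 0 0;-0.001 0 0 0 0'| grep -E "pos|^force"; python3 -m inch '-0.001 0 0 0 0;-0.001 0 0 0 0'| grep -E "pos|^force";python3 -m inch '-0.001 0 0 0 0;-0.001 0 0 0 0'| grep -E "pos|^force"
```

```text
position: [0.5753, 0.0485, 0.2097]
force: [1.0, 2.6, 1.1]
position: [0.575, 0.0482, 0.2097]
force: [1.5, 4.4, 0.4]
position: [0.5745, 0.0478, 0.2097]
force: [2.6, 7.0, 0.1]
```

```bash
python3 -m inch '-0.001 0 0 0 0;-0.001 0 0 0 0'| grep -E "pos|^force"; python3 -c "
from h import *
st()"
```

```text
position: [0.5742, 0.0476, 0.2098]
force: [3.4, 9.1, -1.4]
t 14.0 pos [0.5742 0.0476 0.2098] x [0.496 0.868 0.003] y [ 0.868 -0.496  0.   ] z [ 0.002  0.003 -1.   ] F [ 3.4  9.1 -1.4] w 0.5 gf 4.4 q7 -0.95
```

```bash
python3 -m inch '0.01 0 0 0 0;0.02 0 -0.04 0 0;0.02 0 -0.08 0 0;-0.02 0 -0.08 0 0;-0.07 0 -0.08 0 0' | grep -E "pos|force:"; python3 -m inch '-0.05 0 0 0 0;-0.1 0 0 0 0;-0.15 0 0 0 0;-0.2 0 0 0 0;-0.25 0 0 0 0'| grep -E "pos|force:"; python3 -c "
from h import *
st();print(tool(np.array([.406,-.2434,.230])-arm.observe()['position']))"
```

```text
position: [0.5393, -0.014, 0.2906]
force: [0.4, -0.7, -0.1]
gripper_force: 0.0
position: [0.4127, -0.2335, 0.2894]
force: [0.7, -1.1, 0.6]
gripper_force: 0.0
t 15.0 pos [ 0.4127 -0.2335  0.2894] x [ 0.498  0.867 -0.001] y [ 0.867 -0.498 -0.001] z [-0.001 -0.    -1.   ] F [ 0.7 -1.1  0.6] w 0.4 gf 0.0 q7 -0.3
[-0.01183987 -0.00086153  0.05945108]
```

```bash
python3 -m inch '-0.012 -0.001 0 0 0;-0.012 -0.001 0.03 0 0;-0.012 -0.001 0.06 0 0;-0.012 -0.001 0.06 0 0' | grep -E "pos|force:"; python3 -m inch '0.004 0 0 0 0;0.008 0 0 0 0;0.012 0 0 0 0;0.012 0 0 0 0'| grep -E "pos|^force"; python3 -m inch '0.004 0 0 0 0;0.008 0 0 0 0;0.01 0 0 0 0;0.01 0 0 0 0'| grep -E "pos|^force"
```

```text
position: [0.4061, -0.2411, 0.2268]
force: [-0.8, 0.7, -0.3]
gripper_force: 0.0
position: [0.4144, -0.2306, 0.2305]
force: [-1.2, 0.5, 0.1]
position: [0.4187, -0.2223, 0.2296]
force: [0.2, -0.3, -1.0]
```

```bash
python3 -m inch '0.003 0 0 0 0;0.006 0 0 0 0;0.006 0 0 0 0'| grep -E "pos|^force"; python3 -m inch '0.002 0 0 0 0;0.002 0 0 0 0'| grep -E "pos|^force"; python3 -m inch '0.001 0 0 0 0;0.001 0 0 0 0'| grep -E "pos|^force"
```

```text
position: [0.4217, -0.2171, 0.2295]
force: [0.0, -0.2, 0.2]
position: [0.4226, -0.2155, 0.2295]
force: [-0.3, 0.6, -1.4]
position: [0.423, -0.215, 0.2295]
force: [-0.5, -0.9, 0.7]
```

```bash
python3 -m inch '0.002 0 0 0 0;0.002 0 0 0 0'| grep -E "pos|^force"; python3 -m inch '0.001 0 0 0 0;0.001 0 0 0 0'| grep -E "pos|^force"; python3 -m inch '0.001 0 0 0 0;0.001 0 0 0 0'| grep -E "pos|^force"; python3 - <<'E'
from h import *
a=snap("side","m6",(120,220,190,320),6)
E
```

```text
position: [0.4234, -0.2138, 0.2295]
force: [-2.3, -3.6, 2.3]
position: [0.4236, -0.2134, 0.2294]
force: [-4.4, -5.1, 2.4]
position: [0.4238, -0.213, 0.2294]
force: [-5.4, -7.7, 2.4]
```

View pics/m6.png

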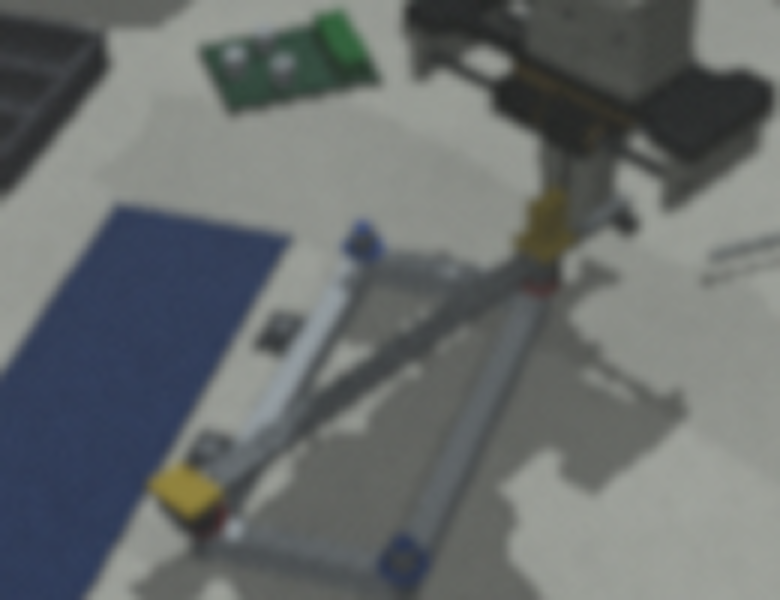

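```bash
python3 -m inch '-0.01 0 0 0 0;-0.01 0 -0.03 0 0;-0.01 0 -0.05 0 0;0.03 0 -0.05 0 0;0.064 0 -0.05 0 0' | grep -E "pos|force:"; python3 -m inch '0 0 0 0 0;0 0 0.03 0 0;0 0 0.049 0 0;0 0 0.049 0 0'| grep -E "pos|^force"; python3 -m inch '-0.008 0 0 0 0;-0.016 0 0 0 0;-0.024 0 0 0 0;-0.032 0 0 0 0;-0.032 0 0 0 0'| grep -E "pos|^force"; python3 -m inch '0 0 0 0 0'| grep -E "pos|^force"
```

```text
position: [0.4574, -0.1557, 0.2804]
force: [0.6, -0.5, 0.3]
gripper_force: 0.0
position: [0.4557, -0.1559, 0.2285]
force: [-0.6, 0.2, -0.3]
position: [0.4402, -0.1852, 0.2309]
force: [0.4, 0.0, -0.0]
position: [0.4408, -0.1839, 0.2308]
force: [0.3, 0.6, -0.9]
```

```bash
python3 -m inch '0.006 0 0 0 0.05;0.006 0 -0.04 0 0.05;0.006 0 -0.05 0 0.05;0.04 0.002 -0.05 0 0.05;0.08 0.002 -0.05 0 0.05' | grep -E "pos|force:";  python3 -c "
from h import *
st();print(tool(np.array([.4841,-.1086,.2073])-arm.observe()['position']))"
```

```text
position: [0.4829, -0.1155, 0.281]
force: [0.8, -0.0, 0.3]
gripper_force: 0.0
t 19.55 pos [ 0.4829 -0.1155  0.281 ] x [ 0.501  0.865 -0.   ] y [ 0.865 -0.501  0.002] z [ 0.001 -0.001 -1.   ] F [ 0.8 -0.   0.3] w 35.6 gf 0.0 q7 -0.6
[ 0.00661907 -0.00254264  0.07373389]
```

```bash
python3 -m inch '0.005 -0.0025 0 0 0.05;0.005 -0.0025 0.035 0 0.05;0.005 -0.0025 0.06 0 0.05;0.005 -0.0025 0.074 0 0.05;0.005 -0.0025 0.074 0 0.05' | grep -E "pos|force:";  python3 -m inch '0 0 0 0 0;0 0 0 0 0;0 0 0 0 0;0 0 0 0 0' 60;python3 -c "
from h import *
st()"
```

```text
position: [0.482, -0.1092, 0.2047]
force: [0.8, -0.6, 0.4]
gripper_force: 0.0
clock: 20.45
position: [0.483, -0.1098, 0.2072]
ee_rot: [2.718, 1.573, 0.001]
force: [-0.4, 0.2, 0.4]
width: 0.248
gripper_force: 0.0
t 20.45 pos [ 0.483  -0.1098  0.2072] x [0.498 0.867 0.   ] y [ 0.867 -0.498  0.001] z [ 0.001 -0.    -1.   ] F [-0.4  0.2  0.4] w 22.8 gf 0.0 q7 -0.68
```

```bash
python3 -m inch '0 0 0 0 0;0 0 0 0 0;0 0 0 0 0;0 0 0 0 0' | grep -E "pos|force:|width";python3 -m inch '0 0 -0.02 0 0;0 0 -0.04 0 0;0 0 -0.06 0 0;0 0 -0.06 0 0' | grep -E "pos|force:|width";python3 -c "
from h import *
st()"
```

```text
position: [0.4832, -0.1099, 0.2068]
force: [0.9, -1.2, 3.3]
width: 0.168
gripper_force: 60.0
position: [0.4861, -0.1039, 0.2685]
force: [13.6, 21.2, -17.9]
width: 0.162
gripper_force: 60.0
t 21.25 pos [ 0.4861 -0.1039  0.2685] x [0.492 0.87  0.011] y [ 0.87  -0.492  0.005] z [ 0.009  0.007 -1.   ] F [ 13.6  21.2 -17.9] w 14.9 gf 60.0 q7 -0.63
```

```bash
python3 - <<'E'
from h import *
a=snap("side","m7",(110,230,180,320),5)
st()
E
```

```text
t 21.3 pos [ 0.4856 -0.1041  0.2675] x [0.493 0.87  0.01 ] y [ 0.87  -0.493  0.003] z [ 0.008  0.007 -1.   ] F [ 13.7  20.3 -18.3] w 15.1 gf 60.0 q7 -0.63
```

View pics/m7.png

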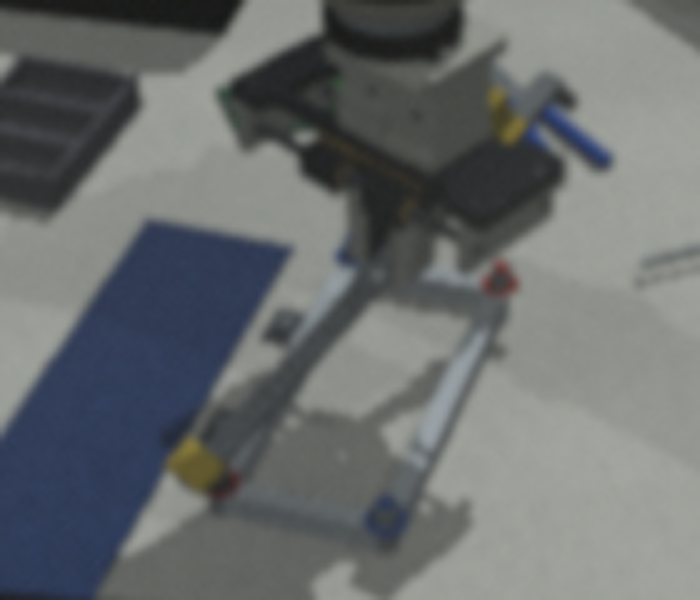

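```bash
python3 -m inch '0.004 0 0.015 0 0;0.006 0 0.03 0 0;0.006 0 0.045 0 0;0.006 0 0.056 0 0;0.006 0 0.056 0 0' | grep -E "pos|force:|width";python3 -c "
from h import *
st()"
```

```text
position: [0.4854, -0.1045, 0.2104]
force: [-7.7, -0.7, 22.3]
width: 0.166
gripper_force: 60.0
t 21.8 pos [ 0.4854 -0.1045  0.2104] x [ 0.498  0.867 -0.001] y [ 0.867 -0.498 -0.001] z [-0.002 -0.001 -1.   ] F [-7.7 -0.7 22.3] w 15.3 gf 60.0 q7 -0.69
```

```bash
python3 -m inch '-0.002 0 -0.002 0 0;-0.002 0 -0.002 0 0' | grep -E "pos|^force";python3 -m inch '0 0 -0.004 0 0;0 0 -0.008 0 0;0 0 -0.008 0 0' | grep -E "pos|^force"; python3 -c "
from h import *
st()
snap('side','m8',(130,230,190,320),6)"
```

```text
position: [0.4848, -0.1057, 0.2127]
force: [-0.9, 1.7, 2.6]
position: [0.4847, -0.1064, 0.2208]
force: [0.1, 0.1, -2.8]
t 22.3 pos [ 0.4847 -0.1064  0.2208] x [ 0.498  0.867 -0.   ] y [ 0.867 -0.498  0.   ] z [-0. -0. -1.] F [ 0.1  0.1 -2.8] w 15.0 gf 60.0 q7 -0.68
```

View pics/m8.png

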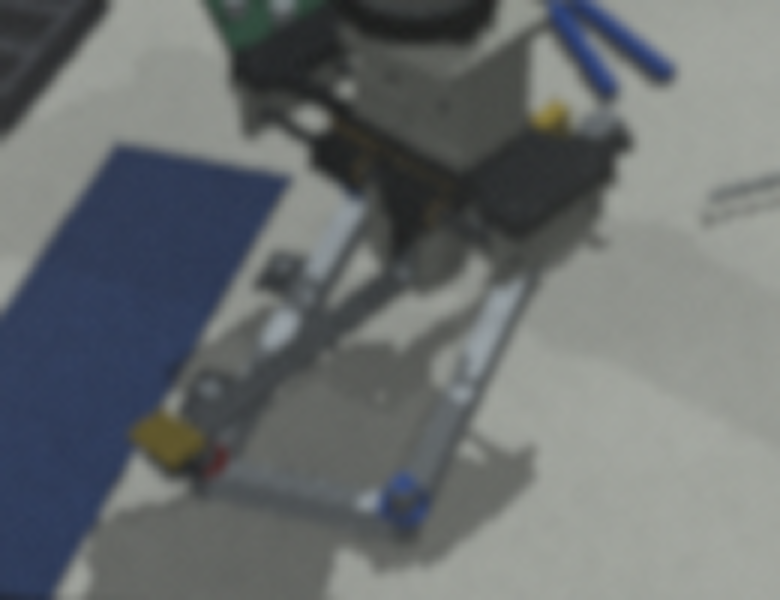

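```bash
python3 -m inch '0 0 -0.025 0 0;0 0 -0.045 0 0;0.0035 0.01 -0.045 -0.15 0;0.0076 0.0203 -0.045 -0.3 0;0.0076 0.0203 -0.045 -0.45 0' | grep -E "pos|^force";python3 -m inch '0 0 0 -0.13 0;0 0 0 -0.26 0;0 0 0 -0.39 0;0 0 0 -0.4 0;0 0 0 -0.4 0' | grep -E "pos|^force"; cat > yel.py <<'E'
from h import *
def yel(im,near,r=14):
    im=im.astype(float);m=(np.minimum(im[...,0],im[...,1])-im[...,2]>28).astype(np.uint8)
    _,l,s,c=cv2.connectedComponentsWithStats(m)
    k=[i for i in range(1,len(s)) if s[i][4]>5 and np.hypot(c[i][1]-near[0],c[i][0]-near[1])<r]
    return [(c[i][::-1],int(s[i][4])) for i in k]
def from_crop(f,r0,c0,s):
    im=cv2.imread(f)[:,:,::-1];im=cv2.resize(im,None,fx=1/s,fy=1/s,interpolation=cv2.INTER_AREA)
    o=np.zeros((384,512,3),np.uint8);o[r0:r0+im.shape[0],c0:c0+im.shape[1]]=im;return o
E
python3 - <<'E'
from yel import *
st()
m6=from_crop("pics/m6.png",120,190,6)
rb=np.array([.5592,.0213])
print(yel(m6,(201,221)))
for p,n in yel(m6,(201,221)): print("m6 plate",(at("side",p,.046)[:2]-rb))
print("tab",yel(m6,(158,281)))
im=snap("side",None);np.save("s2.npy",im)
pos=arm.observe()["position"]; M=R.from_rotvec(arm.observe()["ee_rot"]).as_matrix()
u=-M[:2,0]
dz=pos[2]-.2085
seat=pos[:2]-.152*u
c=proj("side",[*seat-.006*u,.046+dz])[0];print("pred",c)
for p,n in yel(im,c,20):print(p,n,at("side",p,.046+dz)[:2],at("side",p,.046+dz)[:2]-seat)
for q,z in(("jaw_fixed",.036+dz),("jaw_slide",.036+dz)):
    print(q,[(round(d["conf"],2),np.round(d["point"],1).tolist(),np.round(at("side",d["point"],z),4)[:2].tolist()) for d in arm.place_of("side",q)[:3]])
E
```

```text
position: [0.5073, -0.11, 0.2657]
force: [-0.2, 0.9, -3.5]
position: [0.506, -0.1099, 0.2652]
force: [0.6, 0.1, -3.7]
t 23.35 pos [ 0.506  -0.1099  0.2652] x [-0.32   0.948  0.   ] y [ 0.948  0.32  -0.   ] z [-0.001  0.    -1.   ] F [ 0.6  0.1 -3.7] w 15.1 gf 60.0 q7 0.08
[(array([201.18571429, 220.44285714]), 70)]
m6 plate [0.00809999 0.00447215]
tab []
pred [196.37520206 257.92509121]
[200.36666667 257.73333333] 60 [0.45263976 0.05435002] [-0.004853    0.02014056]
jaw_fixed [(0.87, [199.6, 255.1], [0.4624, 0.0434])]
jaw_slide []
```

```bash
python3 - <<'E'
from yel import *
im=snap("top",None);np.save("t2.npy",im)
c=proj("top",[.4545,.047,.095])[0];print(c)
P=[(p,n) for p,n in yel(im,c,25)];print(P)
s=np.array([200.37,257.73])
for p,n in P:
    for z in (.08,.085,.09,.095,.1,.105,.11): print(z,np.round(at("top",p,z)[:2],4),np.round(at("side",s,z)[:2],4))
print(arm.place_of("top","jaw_fixed")[:2],arm.place_of("top","jaw_slide")[:2])
# calib: m5 both cams
a=np.load("s1.npy");b=np.load("t1.npy")
ps=yel(a,(201,221),12)[0][0];pt=yel(b,(185,229),15)[0][0]
for z in(.036,.046,.056):print(z,at("side",ps,z)[:2],at("top",pt,z)[:2])
E
```

```text
[216.73724311 226.80932808]
[(array([217.61666667, 225.2       ]), 60)]
0.08 [0.4548 0.053 ] [0.4581 0.032 ]
0.085 [0.4539 0.0527] [0.4569 0.0369]
0.09 [0.4531 0.0525] [0.4557 0.0418]
0.095 [0.4522 0.0522] [0.4545 0.0467]
0.1 [0.4513 0.0519] [0.4533 0.0516]
0.105 [0.4504 0.0517] [0.4521 0.0565]
0.11 [0.4495 0.0514] [0.4509 0.0614]
[{'point': [218.1, 231.6], 'conf': 0.7}, {'point': [183.8, 153.2], 'conf': 0.21}] []
0.036 [0.5737512  0.01950286] [0.56886205 0.03438828]
0.046 [0.56986089 0.0288516 ] [0.56636207 0.03400739]
0.056 [0.56597059 0.03820033] [0.56386209 0.03362651]
```

```bash
python3 -m inch '-0.007 0 0 0 0;-0.007 0 0.02 0 0;-0.007 0 0.035 0 0;-0.007 0 0.044 0 0;-0.007 0 0.044 0 0' | grep -E "pos|^force";python3 -m inch '0 0 0.003 0 0;0 0 0.006 0 0;0 0 0.006 0 0' | grep -E "pos|^force";python3 -m inch '0 0 0.003 0 0;0 0 0.003 0 0' | grep -E "pos|^force"
```

```text
position: [0.5081, -0.1166, 0.2205]
force: [-0.5, 0.5, -2.9]
position: [0.5085, -0.1164, 0.2156]
force: [-0.5, 0.2, -2.7]
position: [0.5085, -0.1164, 0.2125]
force: [-0.3, -0.6, -2.9]
```

```bash
python3 -m inch '0 0 0.002 0 0;0 0 0.002 0 0' | grep -E "pos|^force";python3 -m inch '0 0 0.002 0 0;0 0 0.002 0 0' | grep -E "pos|^force"; python3 -c "
from yel import *
st()
im=snap('top',None);s=snap('side',None)
for c,i in(('top',im),('side',s)):
  q=proj(c,[.4535,.046,.05])[0]
  for p,n in yel(i,q,15): print(c,q,p,n,[np.round(at(c,p,z)[:2],4).tolist() for z in(.04,.045,.05)])
"
```

```text
position: [0.5085, -0.1164, 0.2105]
force: [0.1, -1.5, -1.2]
position: [0.5085, -0.1164, 0.2084]
force: [-0.3, -1.0, -1.0]
t 25.05 pos [ 0.5085 -0.1164  0.2084] x [-0.323  0.946 -0.   ] y [0.946 0.323 0.   ] z [ 0. -0. -1.] F [-0.3 -1.  -1. ] w 15.3 gf 60.0 q7 0.03
top [219.44208318 228.00573748] [219.3968254  228.42857143] 63 [[0.4553, 0.0451], [0.4544, 0.0449], [0.4535, 0.0446]]
side [212.11276626 258.23888814] [211.54545455 257.69090909] 55 [[0.4577, 0.0351], [0.4565, 0.0397], [0.4554, 0.0443]]
```

```bash
python3 -m inch '0 0 0 0 0.03;0 0 0 0 0.05;0 0 0 0 0.05;0 0 -0.04 0 0.05;0 0 -0.08 0 0' | grep -E "pos|force:"; python3 -m inch '0.05 0 0 0 0;0.1 0 0 0 0;0.15 0 0 0 0;0.2 0 0 0 0;0.2 0 0 0 0' | grep -E "pos|force:"; python3 -c "
from yel import *
st();print(tool(np.array([.4439,.0728,.208])-arm.observe()['position']))
s=snap('side',None);t=snap('top',None);np.save('s3.npy',s);np.save('t3.npy',t)
for c,i in(('top',t),('side',s)):
  for X in([.4535,.046,.05],[.5359+.322*.012,-.1975-.947*.012,.055]):
    q=proj(c,X)[0]
    for p,n in yel(i,q,15): print(c,q,p,n,[np.round(at(c,p,z)[:2],4).tolist() for z in(.045,.05,.06)])
"
```

```text
position: [0.5079, -0.116, 0.2887]
force: [1.5, 0.1, 0.4]
gripper_force: 0.0
position: [0.4416, 0.0794, 0.2893]
force: [0.3, -0.4, 0.2]
gripper_force: 0.0
t 26.15 pos [0.4416 0.0794 0.2893] x [-0.333  0.943  0.002] y [0.943 0.333 0.002] z [ 0.001  0.003 -1.   ] F [ 0.3 -0.4  0.2] w 3.8 gf 0.0 q7 -0.29
[-0.00721494 -0.00017373  0.08133032]
top [186.36802746 304.15872823] [186.609375 304.390625] 64 [[0.5412, -0.2108], [0.5401, -0.2102], [0.5377, -0.2089]]
side [212.11276626 258.23888814] [211.23684211 257.32894737] 76 [[0.4578, 0.0388], [0.4566, 0.0434], [0.4544, 0.0526]]
```

```bash
python3 -m inch '-0.005 0 0.03 0 0;-0.005 0 0.06 0 0;-0.005 0 0.081 0 0;-0.005 0 0.081 0 0' | grep -E "pos|force:"; python3 -m inch '-0.004 0 0 0 0;-0.008 0 0 0 0;-0.01 0 0 0 0;-0.01 0 0 0 0' | grep -E "pos|^force"; python3 -m inch '-0.003 0 0 0 0;-0.003 0 0 0 0' | grep -E "pos|^force"; python3 -m inch '-0.002 0 0 0 0;-0.002 0 0 0 0' | grep -E "pos|^force"
```

```text
position: [0.445, 0.0663, 0.2053]
force: [-0.6, 0.5, -0.0]
gripper_force: 0.0
position: [0.4492, 0.0582, 0.2083]
force: [-1.3, -0.2, 0.4]
position: [0.4497, 0.0566, 0.208]
force: [-1.6, 4.6, 3.0]
position: [0.4498, 0.0557, 0.2079]
force: [-4.1, 8.3, 5.2]
```

```bash
python3 -m inch '0.01 0 0 0 0;0.015 0 -0.04 0 0;0.015 0 -0.08 0 0;-0.03 0 -0.08 0 0;-0.08 0 -0.08 0 0' | grep -E "pos|force:"; python3 -m inch '-0.05 0 0 0 0;-0.1 0 0 0 0;-0.15 0 0 0 0;-0.2 0 0 0 0;-0.235 0 0 0 0' | grep -E "pos|^force"; python3 -c "
from h import *
st();print(tool(np.array([.552,-.2448,.230])-arm.observe()['position']))"
```

```text
position: [0.4768, -0.0211, 0.2894]
force: [0.8, 0.1, 0.4]
gripper_force: 0.0
position: [0.5522, -0.2481, 0.2874]
force: [1.4, 0.1, 0.1]
t 28.45 pos [ 0.5522 -0.2481  0.2874] x [-0.32   0.947 -0.002] y [ 0.947  0.32  -0.001] z [-0.    -0.002 -1.   ] F [1.4 0.1 0.1] w 0.1 gf 0.0 q7 0.33
[0.00330582 0.00091562 0.05738101]
```

```bash
python3 -m inch '0 0.001 0.03 0 0;0 0.001 0.057 0 0;0 0.001 0.057 0 0' | grep -E "pos|force:"; python3 -m inch '0.004 0 0 0 0;0.008 0 0 0 0;0.012 0 0 0 0;0.016 0 0 0 0;0.016 0 0 0 0' | grep -E "pos|^force"; python3 -m inch '0.003 0 0 0 0;0.006 0 0 0 0;0.006 0 0 0 0' | grep -E "pos|^force"; python3 -m inch '0.002 0 0 0 0;0.002 0 0 0 0' | grep -E "pos|^force"
```

```text
position: [0.5514, -0.2437, 0.2272]
force: [-0.0, 0.3, -0.7]
gripper_force: 0.0
position: [0.5479, -0.2277, 0.2313]
force: [-0.5, 0.5, -1.2]
position: [0.5459, -0.2228, 0.2306]
force: [0.4, 0.8, 0.3]
position: [0.5456, -0.2219, 0.2307]
force: [2.7, -4.2, -0.2]
```

```bash
python3 -m inch '0.001 0 0 0 0;0.001 0 0 0 0' | grep -E "pos|^force";  python3 -m inch '0.001 0 0 0 0;0.001 0 0 0 0' | grep -E "pos|^force"; python3 - <<'E'
from yel import *
s=snap("side",None)
from fit import *
np.save("s4.npy",s)
p=yel(s,(211,258),12);print(p,at("side",p[0][0],.0505)[:2])
E
```

```text
position: [0.5455, -0.2215, 0.2308]
force: [3.6, -6.5, -1.7]
position: [0.5453, -0.2212, 0.2308]
force: [3.9, -8.4, -2.3]
[(array([209.42592593, 256.83333333]), 54)] [0.45941103 0.03760542]
```

```bash
python3 -m inch '-0.01 0 0 0 0;-0.015 0 -0.04 0 0;-0.015 -0.02 -0.06 0.15 0;-0.015 -0.05 -0.06 0.3 0;-0.015 -0.09 -0.06 0.433 0' | grep -E "pos|force:"; python3 -c "
from h import *
st();print(tool(np.array([.4328,-.2247,.205])-arm.observe()['position']))"
```

```text
position: [0.4646, -0.2619, 0.2912]
force: [-0.5, -1.0, 0.3]
gripper_force: 0.0
t 30.7 pos [ 0.4646 -0.2619  0.2912] x [0.108 0.994 0.001] y [ 0.994 -0.108  0.002] z [ 0.002  0.001 -1.   ] F [-0.5 -1.   0.3] w 0.4 gf 0.0 q7 0.04
[ 0.03349435 -0.03577483  0.08614759]
```

```bash
python3 -m inch '0 -0.036 0.03 0 0;0.028 -0.036 0.06 0 0;0.028 -0.036 0.086 0 0;0.028 -0.036 0.086 0 0' | grep -E "pos|force:"; python3 -m inch '0.005 0 0 0 0;0.01 0 0 0 0;0.015 0 0 0 0;0.015 0 0 0 0' | grep -E "pos|^force";  python3 -m inch '0.002 0 0 0 0;0.002 0 0 0 0' | grep -E "pos|^force";python3 -m inch '0.002 0 0 0 0;0.002 0 0 0 0' | grep -E "pos|^force"
```

```text
position: [0.43, -0.2299, 0.2021]
force: [-1.1, 0.3, 0.7]
gripper_force: 0.0
position: [0.4335, -0.2152, 0.2054]
force: [0.3, 0.6, -0.5]
position: [0.4332, -0.2138, 0.2048]
force: [0.5, 0.3, 0.4]
position: [0.4334, -0.2118, 0.2045]
force: [0.7, 0.5, -0.2]
```

```bash
python3 -m inch '0.001 0 0 0 0;0.001 0 0 0 0' | grep -E "pos|^force";python3 -m inch '0.001 0 0 0 0;0.001 0 0 0 0' | grep -E "pos|^force";python3 -m inch '0.001 0 0 0 0;0.001 0 0 0 0' | grep -E "pos|^force";python3 -m inch '0.001 0 0 0 0;0.001 0 0 0 0' | grep -E "pos|^force"
```

```text
position: [0.4335, -0.2108, 0.2045]
force: [-0.0, 0.2, -0.2]
position: [0.4336, -0.2098, 0.2045]
force: [-0.6, 0.3, 0.3]
position: [0.4336, -0.2091, 0.2046]
force: [0.1, -1.4, 0.6]
position: [0.4337, -0.2087, 0.2046]
force: [-0.8, -4.7, 0.7]
```

```bash
python3 -m inch '0.001 0 0 0 0;0.002 0 0 0 0;0.002 0 0 0 0' | grep -E "pos|^force";python3 -m inch '0.001 0 0 0 0;0.002 0 0 0 0;0.002 0 0 0 0' | grep -E "pos|^force";python3 -m inch '0.001 0 0 0 0;0.001 0 0 0 0' | grep -E "pos|^force"
```

```text
position: [0.4338, -0.2078, 0.2047]
force: [-0.7, -9.6, 1.0]
position: [0.4339, -0.206, 0.2047]
force: [-1.3, -9.9, 0.9]
position: [0.434, -0.205, 0.2047]
force: [-1.4, -10.3, 1.1]
```

Sliding at ~10 N. Loaded position should end near −0.2040.

```bash
python3 -m inch '0.0008 0 0 0 0;0.0008 0 0 0 0' | grep -E "pos|^force";python3 -m inch '-0.003 0 0 0 0;-0.003 0 0 0 0' | grep -E "pos|^force"; python3 -m inch '0.001 0 0 0 0;0.001 0 0 0 0' | grep -E "pos|^force";python3 -m inch '0.0005 0 0 0 0;0.0005 0 0 0 0' | grep -E "pos|^force"; python3 -m inch '0.0005 0 0 0 0;0.0005 0 0 0 0' | grep -E "pos|^force"
```

```text
position: [0.4341, -0.2042, 0.2047]
force: [-0.9, -10.3, 1.1]
position: [0.434, -0.2053, 0.2045]
force: [-0.2, -2.6, 0.9]
position: [0.4341, -0.2048, 0.2046]
force: [-0.7, -7.4, 0.8]
position: [0.4341, -0.2046, 0.2046]
force: [-2.4, -8.2, 0.4]
position: [0.4341, -0.2045, 0.2046]
force: [-0.9, -8.1, 0.2]
```

```bash
python3 -m inch '0.001 0 0 0 0;0.001 0 0 0 0' | grep -E "pos|^force";python3 -m inch '0.0004 0 0 0 0;0.0004 0 0 0 0' | grep -E "pos|^force";python3 -m inch '-0.003 0 0 0 0;-0.003 0 0 0 0' | grep -E "pos|^force"
```

```text
position: [0.4342, -0.2037, 0.2047]
force: [-1.5, -10.4, 0.5]
position: [0.4342, -0.2035, 0.2047]
force: [-0.4, -11.1, 0.6]
position: [0.4341, -0.2046, 0.2045]
force: [-0.7, -2.6, 0.5]
```

```bash
python3 -m inch '-0.015 0 0 0 0;-0.015 0 -0.04 0 0;-0.015 0 -0.08 0 0;0.03 0 -0.08 -0.14 0;0.08 0 -0.08 -0.28 0' | grep -E "pos|force:"; python3 -m inch '0.045 0 0 -0.146 0;0.09 0 0 -0.146 0;0.135 0.03 0 -0.146 0;0.18 0.06 0 -0.146 0;0.2 0.08 0 -0.146 0' | grep -E "pos|^force"; python3 -c "
from h import *
st();print(tool(np.array([.4448,.0773,.208])-arm.observe()['position']))"
```

```text
position: [0.4428, -0.1248, 0.2857]
force: [1.7, 0.9, -0.6]
gripper_force: 0.0
position: [0.486, 0.0901, 0.2849]
force: [-0.3, -1.2, -0.4]
t 36.1 pos [0.486  0.0901 0.2849] x [-0.32   0.947  0.002] y [0.947 0.32  0.001] z [ 0.001  0.002 -1.   ] F [-0.3 -1.2 -0.4] w 0.8 gf 0.0 q7 -0.33
[ 0.00095523 -0.04320644  0.07682677]
```

```bash
python3 -m inch '0.004 -0.043 0 0 0;0.004 -0.043 0.04 0 0;0.004 -0.043 0.077 0 0;0.004 -0.043 0.077 0 0' | grep -E "pos|force:"; python3 -m inch '-0.005 0 0 0 0;-0.01 0 0 0 0;-0.015 0 0 0 0;-0.015 0 0 0 0' | grep -E "pos|^force"; python3 -m inch '-0.001 0 0 0 0;-0.001 0 0 0 0' | grep -E "pos|^force"; python3 -m inch '-0.001 0 0 0 0;-0.001 0 0 0 0' | grep -E "pos|^force"
```

```text
position: [0.442, 0.0761, 0.2046]
force: [-1.1, -0.0, 0.1]
gripper_force: 0.0
position: [0.4496, 0.0609, 0.2086]
force: [-0.2, -0.2, 0.0]
position: [0.4493, 0.0606, 0.2079]
force: [-0.1, -0.4, 0.4]
position: [0.4494, 0.0602, 0.2076]
force: [-1.4, 2.3, 2.4]
```

```bash
python3 -m inch '-0.001 0 0 0 0;-0.001 0 0 0 0' | grep -E "pos|^force"; python3 -m inch '-0.001 0 0 0 0;-0.001 0 0 0 0' | grep -E "pos|^force"
```

```text
position: [0.4495, 0.06, 0.2076]
force: [-2.3, 6.4, 3.3]
position: [0.4496, 0.0597, 0.2076]
force: [-4.2, 9.6, 2.8]
```

```bash
python3 -m inch '0.01 0 0 0 0;0.015 0 -0.04 0 0;0.015 0 -0.08 0 0;-0.03 0 -0.08 0 0;-0.08 0 -0.08 0 0' | grep -E "force:"; python3 -m inch '-0.05 0 0 0 0;-0.1 0 0 0 0;-0.15 0 0 0 0;-0.2 0 0 0 0;-0.24 0 0 0 0' | grep -E "pos|^force"; python3 -c "
from h import *
st();print(tool(np.array([.5512,-.2448,.230])-arm.observe()['position']))"
```

```text
force: [0.5, 0.0, 0.2]
gripper_force: 0.0
position: [0.5514, -0.2491, 0.2872]
force: [1.3, 0.5, 0.3]
t 38.7 pos [ 0.5514 -0.2491  0.2872] x [-0.314  0.949 -0.001] y [ 0.949  0.314 -0.001] z [-0.001 -0.002 -1.   ] F [1.3 0.5 0.3] w 0.2 gf 0.0 q7 0.31
[0.004262   0.00120661 0.05717117]
```

```bash
python3 -m inch '0.002 0.001 0.03 0 0;0.002 0.001 0.057 0 0;0.002 0.001 0.057 0 0' | grep -E "pos|force:"; python3 -m inch '0.004 0 0 0 0;0.008 0 0 0 0;0.012 0 0 0 0;0.016 0 0 0 0;0.016 0 0 0 0' | grep -E "pos|^force"; python3 -m inch '0.003 0 0 0 0;0.006 0 0 0 0;0.006 0 0 0 0' | grep -E "pos|^force"; python3 -m inch '0.002 0 0 0 0;0.002 0 0 0 0' | grep -E "pos|^force"
```

```text
position: [0.55, -0.2435, 0.227]
force: [-0.7, 0.0, 0.1]
gripper_force: 0.0
position: [0.5467, -0.2274, 0.2313]
force: [-0.6, -0.6, -0.8]
position: [0.5446, -0.2225, 0.2306]
force: [-0.7, 0.3, 0.0]
position: [0.5443, -0.2219, 0.2306]
force: [1.8, -4.6, -0.8]
```

```bash
python3 -m inch '0.001 0 0 0 0;0.001 0 0 0 0' | grep -E "pos|^force";  python3 -m inch '0.0005 0 0 0 0;0.0005 0 0 0 0' | grep -E "pos|^force"; python3 - <<'E'
import numpy as np
def L(f,t): 
    return np.hypot(*(np.array(f)-t))
print(L((.5745,.0478),(.42365,-.2133)),L((.4498,.0561),(.5455,-.2215)),L((.4495,.05995),(.5442,-.2215)))
E
```

```text
position: [0.5442, -0.2218, 0.2307]
force: [2.9, -7.3, -2.4]
position: [0.5441, -0.2217, 0.2307]
force: [4.0, -8.8, -3.0]
0.3015442463387421 0.2936328489798102 0.2969548660992104
```

```bash
python3 -m inch '-0.01 0 0 0 0;-0.01 0 -0.03 0 0;-0.01 0 -0.05 0 0;0.03 0 -0.05 0 0;0.064 0 -0.05 0 0' | grep -E "pos|force:"; python3 -m inch '0 0 0 0 0;0 0 0.03 0 0;0 0 0.049 0 0;0 0 0.049 0 0'| grep -E "pos|^force"; python3 -m inch '-0.008 0 0 0 0;-0.016 0 0 0 0;-0.024 0 0 0 0;-0.032 0 0 0 0;-0.032 0 0 0 0'| grep -E "pos|^force"; python3 -m inch '0.006 0 0 0 0.05;0.006 0 -0.04 0 0.05;0.006 0 -0.06 0 0.05;0.05 0 -0.06 0 0.05;0.08 0 -0.06 0 0.05' | grep -E "pos|^force"; python3 -c "
from h import *
st();g=np.array([.4599,.0317])+.128*np.array([.3147,-.9492]);print(g,tool(np.array([*g,.2078])-arm.observe()['position']))"
```

```text
position: [0.5233, -0.158, 0.2811]
force: [0.8, 1.8, 1.1]
gripper_force: 0.0
position: [0.5224, -0.159, 0.2293]
force: [0.1, 0.4, 0.1]
position: [0.5339, -0.1907, 0.2319]
force: [-0.4, -0.7, -1.0]
position: [0.5074, -0.1107, 0.2923]
force: [0.6, 0.9, -0.1]
t 42.3 pos [ 0.5074 -0.1107  0.2923] x [-0.317  0.949  0.   ] y [0.949 0.317 0.001] z [ 0.001  0.    -1.   ] F [ 0.6  0.9 -0.1] w 36.0 gf 0.0 q7 0.09
[ 0.5001816 -0.0897976] [ 0.02209278 -0.00039544  0.08453152]
```

```bash
python3 -m inch '0.02 0 0 0 0.05;0.02 0 0.03 0 0.05;0.02 0 0.06 0 0.05;0.02 0 0.082 0 0.05;0.02 0 0.082 0 0.05' | grep -E "pos|^force";  python3 -m inch '0 0 0 0 0;0 0 0 0 0;0 0 0 0 0;0 0 0 0 0;0 0 0 0 0' 60| grep -E "pos|force:|wid";python3 -m inch '0 0 0 0 0;0 0 0 0 0;0 0 0 0 0;0 0 0 0 0'| grep -E "pos|force|wid"; python3 -m inch '0.002 0 0 0 0;0.004 0 0 0 0;0.004 0 -0.002 0 0;0.004 0 -0.004 0 0;0.004 0 -0.006 0 0'| grep -E "pos|force|wid"
```

```text
position: [0.5003, -0.0932, 0.2073]
force: [0.3, -0.3, -0.2]
position: [0.5021, -0.0941, 0.2101]
force: [-0.5, 0.3, 3.6]
width: 0.166
gripper_force: 60.1
position: [0.5021, -0.0941, 0.21]
force: [-0.5, -0.9, 7.3]
width: 0.166
gripper_force: 60.0
position: [0.5002, -0.0901, 0.2153]
force: [-0.5, 0.3, -3.5]
width: 0.162
gripper_force: 60.0
```

```bash
python3 -m inch '0 0 -0.02 0 0;0 0 -0.04 0 0;0 0 -0.055 0 0;0 0 -0.055 0 0' | grep -E "pos|^force"; python3 - <<'E'
from yel import *
st()
C=[at("top",p,.002)[:2] for p in((148.3,199.5),(146.7,305),(177.5,305),(178.8,199.5))]
print(np.round(C,4).tolist(),np.mean(C,0)); v=C[0]+C[3]-C[1]-C[2];print("mat yaw",np.degrees(np.arctan2(-v[0],v[1])),np.linalg.norm(v)/2)
o=arm.observe();pos=o["position"];u=-R.from_rotvec(o["ee_rot"]).as_matrix()[:2,0]
s=snap("side",None);t=snap("top",None)
x=pos[:2]-.145*u
for c,i in(("top",t),("side",s)):
  q=proj(c,[*x,.11])[0]
  for p,n in yel(i,q,22): print(c,p,n,[np.round(at(c,p,z)[:2],4).tolist() for z in(.095,.1,.105,.11,.115)])
E
```

```text
position: [0.5011, -0.09, 0.2721]
force: [0.4, 0.0, -2.5]
t 44.6 pos [ 0.5011 -0.09    0.2721] x [-0.316  0.949 -0.001] y [0.949 0.316 0.002] z [ 0.003 -0.    -1.   ] F [ 0.4  0.  -2.5] w 15.2 gf 60.0 q7 0.02
[[0.7173, 0.1277], [0.6914, -0.2339], [0.5826, -0.2218], [0.6091, 0.1341]] [ 0.65007786 -0.04845527]
mat yaw -4.180023582850622 0.3597539936656356
top [215.29850746 226.98507463] 67 [[0.459, 0.0461], [0.4581, 0.0459], [0.4572, 0.0456], [0.4562, 0.0454], [0.4553, 0.0452]]
side [194.33823529 256.75      ] 68 [[0.4623, 0.0252], [0.4611, 0.0303], [0.4598, 0.0353], [0.4586, 0.0404], [0.4573, 0.0454]]
```

```bash
python3 -m inch '0.002 0.025 0 0.1 0;0.003 0.05 0 0.2 0;0.005 0.08 0 0.3 0;0.0067 0.11 0 0.394 0;0.0067 0.14 0 0.394 0' | grep -E "pos|^force"; python3 -c "
from h import *
st();print(tool(np.array([.6512,-.033,.195])-arm.observe()['position']))"
```

```text
position: [0.6318, -0.0387, 0.2688]
force: [0.3, 0.4, -2.5]
t 45.2 pos [ 0.6318 -0.0387  0.2688] x [ 0.075  0.997 -0.   ] y [ 0.997 -0.075 -0.002] z [-0.002 -0.    -1.   ] F [ 0.3  0.4 -2.5] w 14.8 gf 60.0 q7 -0.39
[0.00716178 0.01911885 0.07378035]
```

```bash
python3 -m inch '0.0072 0.019 0 0 0;0.0072 0.019 0.025 0 0;0.0072 0.019 0.05 0 0;0.0072 0.019 0.074 0 0;0.0072 0.019 0.074 0 0' | grep -E "pos|^force"; python3 -m inch '0 0 0.003 0 0;0 0 0.005 0 0;0 0 0.005 0 0' | grep -E "pos|^force"; python3 -m inch '0 0 0.002 0 0;0 0 0.002 0 0' | grep -E "pos|^force";python3 -m inch '0 0 0.002 0 0;0 0 0.002 0 0' | grep -E "pos|^force"
```

```text
position: [0.6485, -0.034, 0.1915]
force: [-0.4, -0.7, -2.6]
position: [0.6511, -0.0338, 0.1923]
force: [0.6, -0.4, -2.8]
position: [0.6509, -0.0339, 0.19]
force: [-0.7, -0.1, -2.7]
position: [0.651, -0.0338, 0.1883]
force: [-1.6, -0.6, 2.8]
```

```bash
python3 -m inch '0 0 0 0 0.03;0 0 0 0 0.05;0 0 0 0 0.05;0 0 -0.045 0 0.05;0 0 -0.09 0 0.05' | grep -E "pos|^force"; python3 -m inch '0.05 0 -0.04 0 0;0.1 0 -0.08 0 0;0.15 0 -0.12 0 0;0.2 0 -0.12 0 0;0.25 0 -0.12 0 0' | grep -E "pos|^force"; python3 -m inch '0.05 0 0 0 0;0.1 0 0 0 0;0.12 0 0 0 0' | grep -E "pos|^force"; python3 - <<'E'
from fit import *
from yel import *
st()
s=snap("side",None);t=snap("top",None);np.save("s5.npy",s);np.save("t5.npy",t)
I=dict(top=t,side=s)
for J in (I,dict(top=t),dict(side=s)):
    x,B,r=fit(J,p0=(.4978,-.0828,-.106,0.));print(np.round(x,4),"d mm",round(100*np.sin(x[3]),2));print(np.round(r,1).tolist())
for c,i in(("top",t),("side",s)):
  for X in([.662,.11,.025],[.64,-.20,.04]):
    q=proj(c,X)[0]
    for p,n in yel(i,q,22): print(c,p,n,np.round(at(c,p,.03)[:2],4).tolist())
a=cv2.resize(np.hstack([t[120:240,100:320],s[140:260,100:320]])[:,:,::-1],(800,218),interpolation=cv2.INTER_CUBIC)
for q in("strip1","riser"):
  for c in("top","side"):
    print(q,c,[(round(d["conf"],2),np.round(d["point"],1).tolist(),np.round(at(c,d["point"],.05 if q=="strip1" else 0),4)[:2].tolist()) for d in arm.place_of(c,q)[:3]])
E
```

```text
position: [0.6502, -0.0339, 0.2772]
force: [0.9, 0.6, 0.2]
position: [0.6666, 0.1813, 0.3955]
force: [0.6, 1.0, -1.6]
position: [0.6729, 0.3061, 0.3926]
force: [-1.2, 1.0, 0.6]
t 47.7 pos [0.6729 0.3061 0.3926] x [0.066 0.998 0.003] y [ 0.998 -0.066 -0.002] z [-0.001  0.003 -1.   ] F [-1.2  1.   0.6] w 0.5 gf 0.0 q7 -0.79
[ 4.978e-01 -8.250e-02 -1.103e-01 -9.400e-03 -3.000e-04  8.000e-04
  3.000e-04 -8.000e-04] d mm -0.94
[[[-0.2, 0.8], [-0.4, -1.0], [0.9, -0.7], [-0.2, 0.8]], [[-0.4, -0.5], [-1.0, 1.2], [0.5, 0.3], [0.9, -0.9]]]
[ 0.4974 -0.0812 -0.1117 -0.0056  0.     -0.    ] d mm -0.56
[[[0.0, 0.2], [-0.7, -0.1], [0.6, -0.3], [0.0, 0.2]]]
[ 0.4981 -0.0833 -0.1073 -0.0089  0.      0.    ] d mm -0.89
[[[-0.7, -0.4], [-0.7, 1.1], [0.8, 0.4], [0.5, -1.0]]]
top [161.86885246 205.        ] 61 [0.6584, 0.1094]
top [160.44262295 284.32786885] 61 [0.6401, -0.1556]
side [220.92       178.54666667] 75 [0.6616, 0.1097]
side [160.76785714 215.78571429] 56 [0.6461, -0.1642]
strip1 top [(0.61, [267.9, 154.1], [0.3186, 0.2908])]
strip1 side [(0.71, [313.8, 287.7], [0.3258, 0.3163])]
riser top [(0.68, [180.8, 154.9], [0.6161, 0.2863])]
riser side [(0.68, [206.4, 222.7], [0.5718, 0.0018]), (0.54, [236.5, 175.4], [0.663, 0.1409])]
```

```bash
python3 -m inch '-0.05 -0.02 0 0.044 0;-0.1 -0.045 0 0.044 0;-0.15 -0.07 0 0.044 0;-0.2 -0.09 0 0.044 0;-0.25 -0.11 0 0.044 0' | grep -E "^pos"; python3 -m inch '-0.05 -0.02 0 0 0;-0.1 -0.045 0 0 0;-0.15 -0.07 0 0 0;-0.2 -0.09 0 0 0;-0.25 -0.095 0 0 0' | grep -E "pos|^force"; python3 -c "
from h import *
st();print(tool(np.array([.4325,-.223,.205])-arm.observe()['position']))"
```

```text
position: [0.556, 0.0758, 0.3931]
position: [0.4369, -0.1422, 0.3934]
force: [0.6, -0.9, -0.1]
t 49.0 pos [ 0.4369 -0.1422  0.3934] x [ 0.118  0.993 -0.001] y [ 0.993 -0.118  0.   ] z [ 0.    -0.001 -1.   ] F [ 0.6 -0.9 -0.1] w 0.4 gf 0.0 q7 -0.05
[-0.08049096  0.00508534  0.18848384]
```

```bash
python3 -m inch '-0.05 0.005 0 -0.01 0;-0.083 0.005 0.03 -0.01 0;-0.083 0.005 0.08 -0.01 0;-0.083 0.005 0.13 -0.01 0;-0.083 0.005 0.16 -0.01 0' | grep -E "^pos"; python3 -c "
from h import *
st();print(tool(np.array([.4325,-.215,.2045])-arm.observe()['position']))"
```

```text
position: [0.4328, -0.2244, 0.2303]
t 49.5 pos [ 0.4328 -0.2244  0.2303] x [0.11  0.994 0.   ] y [ 0.994 -0.11  -0.002] z [-0.002  0.001 -1.   ] F [-0.7  0.5  0.4] w 0.2 gf 0.0 q7 -0.02
[ 0.00929371 -0.00125206  0.02580269]
```

```bash
python3 -m inch '0 0 0.026 0 0;0 0 0.026 0 0;0.01 0 0.026 0 0;0.015 0 0.026 0 0;0.015 0 0.026 0 0' | grep -E "^pos|^force"; python3 -m inch '0.002 0 0 0 0;0.002 0 0 0 0' | grep -E "^pos|^force";python3 -m inch '0.001 0 0 0 0;0.001 0 0 0 0' | grep -E "^pos|^force";python3 -m inch '0.001 0 0 0 0;0.001 0 0 0 0' | grep -E "^pos|^force"; python3 -m inch '0.0005 0 0 0 0;0.0005 0 0 0 0' | grep -E "^pos|^force"
```

```text
position: [0.4373, -0.2071, 0.2084]
force: [-0.1, -0.2, -0.7]
position: [0.4371, -0.2059, 0.2075]
force: [-0.0, -0.4, -0.8]
position: [0.437, -0.2051, 0.207]
force: [-0.2, 0.5, 0.2]
position: [0.437, -0.2046, 0.2069]
force: [-0.4, -4.1, 0.4]
position: [0.4371, -0.2043, 0.2069]
force: [-0.8, -4.9, 0.2]
```

```bash
python3 -m inch '0.0015 0 0 0 0;0.0015 0 0 0 0' | grep -E "^pos|^force";python3 -m inch '0.0007 0 0 0 0;0.0007 0 0 0 0' | grep -E "^pos|^force"
```

```text
position: [0.4371, -0.2034, 0.207]
force: [-0.5, -7.3, 0.2]
position: [0.4372, -0.2029, 0.207]
force: [-0.8, -8.3, 1.2]
```

```bash
python3 -m inch '0.0005 0 0 0 0;0.0005 0 0 0 0' | grep -E "^pos|^force";python3 -m inch '-0.003 0 0 0 0;-0.003 0 0 0 0;-0.003 0 0 0 0' | grep -E "^pos|^force";python3 -m inch '0.0005 0 0 0 0;0.0005 0 0 0 0' | grep -E "^pos|^force"
```

```text
position: [0.4372, -0.2025, 0.207]
force: [-1.6, -9.0, 1.5]
position: [0.4371, -0.2036, 0.2068]
force: [0.1, -2.9, 0.7]
position: [0.4371, -0.2034, 0.2068]
force: [-0.6, -1.5, 0.9]
```

```bash
python3 -m inch '-0.015 0 0 0 0;-0.015 0 -0.04 0 0;-0.04 0 -0.09 0 0;-0.09 0 -0.1 0 0;-0.14 0 -0.1 0 0' | grep -E "^pos"; python3 -m inch '-0.05 0 0 0 0;-0.1 0 0 0 0;-0.1 0 0 0 0' | grep -E "^pos";cat > chk.py <<'E'
from fit import *
for k in range(2):
    s=snap("side",None);t=snap("top",None)
    for J in (dict(top=t,side=s),dict(top=t),dict(side=s)):
        x,B,r=fit(J,p0=(.4978,-.0828,-.106,0.));print(np.round(x[:4],4),"d mm",round(100*np.sin(x[3]),2),np.round(np.abs(r).max(),1))
    if 0:print({c:np.round(v,1).tolist() for c,v in B.items()})
E
python3 chk.py
```

```text
position: [0.424, -0.3383, 0.3099]
position: [0.4094, -0.4443, 0.3062]
[ 0.4977 -0.0814 -0.1064 -0.0021] d mm -0.21 1.2
[ 0.4969 -0.0804 -0.1068  0.0041] d mm 0.41 1.0
[ 0.4988 -0.0833 -0.1027  0.0027] d mm 0.27 0.5
[ 0.4977 -0.0815 -0.1057  0.0011] d mm 0.11 1.1
[ 0.497  -0.0805 -0.1061  0.0053] d mm 0.53 0.9
[ 0.4987 -0.0833 -0.1023  0.0074] d mm 0.74 0.6
```

```bash
python3 - <<'E'
from h import *
t=snap("top",None);s=snap("side",None)
a=cv2.resize(t[125:240,95:215],(460,441),interpolation=cv2.INTER_CUBIC);b=cv2.resize(s[220:350,90:240],(340,295),interpolation=cv2.INTER_CUBIC)
o=np.zeros((441,800,3),np.uint8);o[:,:460]=a;o[:295,460:]=b;cv2.imwrite("pics/m9.png",o[:,:,::-1])
for c in("top","side"):
  for d in arm.silhouettes(c,"strip1")[:4]:
    m=d["region"].astype(np.uint8);pts=np.argwhere(m)
    W=np.array([at(c,p,.0525)[:2] for p in pts]);rc=cv2.minAreaRect((W*1000).astype(np.float32))
    mu=W.mean(0);w,v=np.linalg.eigh(np.cov((W-mu).T))
    print(c,round(d["conf"],2),d["point"],len(pts),"mean",np.round(mu,4),"rect",np.round(rc[0],1),np.round(rc[1],1),"axis deg",round(np.degrees(np.arctan2(v[1,1],v[0,1])),1))
  for d in arm.silhouettes(c,"riser")[:1]:
    m=d["region"].astype(np.uint8);cs=max(cv2.findContours(m,0,2)[0],key=cv2.contourArea)
    W=np.array([at(c,p[0][::-1],.05)[:2] for p in cs]);rc=cv2.minAreaRect((W*1000).astype(np.float32));print("riser",c,d["conf"],np.round(rc[0],1),np.round(rc[1],1),rc[2],np.round(cv2.boxPoints(rc)).tolist())
E
```

```text
top 0.86 [265.3, 153.5] 610 mean [0.3235 0.2889] rect [322.4 288.3] [190.4  34.5] axis deg -177.9
top 0.75 [171.7, 182.7] 550 mean [0.6329 0.1765] rect [634.6 176.6] [200.4  32.4] axis deg -173.0
riser top 0.86 [606.  289.7] [269.2 283.8] 6.854588508605957 [[455.0, 415.0], [489.0, 133.0], [757.0, 165.0], [723.0, 447.0]]
side 0.76 [236.7, 174.9] 824 mean [0.6388 0.1752] rect [639.3 175.1] [201.4  37.4] axis deg -174.8
side 0.68 [316.3, 288.8] 1274 mean [0.3248 0.3231] rect [326.9 323.5] [186.9  33.6] axis deg -177.0
riser side 0.83 [607.8 291.4] [267.8 295. ] 6.197070121765137 [[459.0, 424.0], [491.0, 130.0], [757.0, 159.0], [725.0, 452.0]]
```

View pics/m9.png

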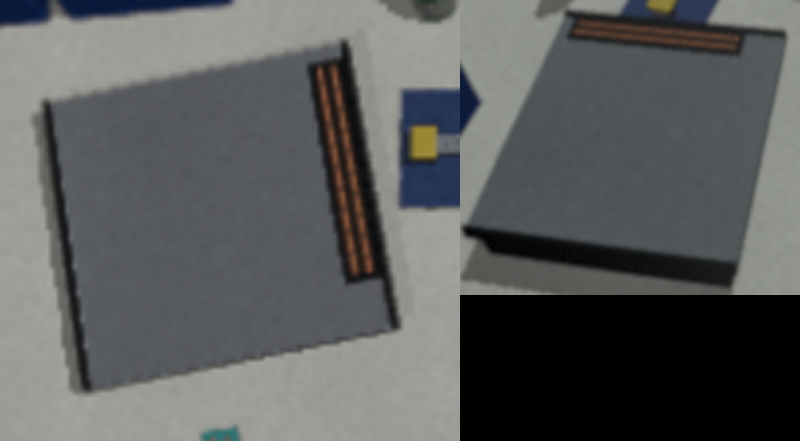

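```bash
python3 -c "
from h import *
st();print(tool(np.array([.636,.1755,.306])-arm.observe()['position']))"
```

```text
t 53.2 pos [ 0.4126 -0.4366  0.3069] x [ 0.105  0.995 -0.   ] y [ 0.995 -0.105  0.   ] z [ 0. -0. -1.] F [0.2 0.2 0.1] w 0.3 gf 0.0 q7 0.42
[0.63212626 0.15812785 0.00093068]
```

```bash
python3 -m inch '0.05 0.012 0 0.13 0;0.1 0.024 0 0.26 0;0.14 0.036 0 0.39 0;0.19 0.048 0 0.52 0;0.24 0.06 0 0.65 0' | grep -E "^pos";  python3 -c "
from h import *
st();print(tool(np.array([.636,.1755,.306])-arm.observe()['position']))"
```

```text
position: [0.4967, -0.2058, 0.307]
t 53.7 pos [ 0.4967 -0.2058  0.307 ] x [0.69  0.724 0.   ] y [ 0.724 -0.69   0.001] z [ 0.001 -0.    -1.   ] F [1.6 0.3 0.4] w -0.1 gf 0.0 q7 -0.6
[ 0.37205567 -0.16228184  0.00101856]
```

```bash
python3 -m inch '0.046 -0.02 0 0.14 0;0.09 -0.04 0 0.28 0;0.13 -0.058 0 0.42 0;0.18 -0.08 0 0.56 0;0.22 -0.1 0 0.69 0' | grep -E "^pos";  python3 -c "
from h import *
st();print(tool(np.array([.636,.1755,.27])-arm.observe()['position']))"
```

```text
position: [0.5749, 0.0231, 0.307]
t 54.2 pos [0.5749 0.0231 0.307 ] x [0.993 0.119 0.001] y [ 0.119 -0.993  0.   ] z [ 0.001 -0.    -1.   ] F [ 0.3 -0.7  0.1] w -0.0 gf 0.0 q7 -1.65
[ 0.07873911 -0.1441147   0.03703768]
```

```bash
python3 -m inch '0.04 -0.05 0 0 0;0.077 -0.1 0 0 0;0.079 -0.152 0 0 0;0.079 -0.152 0.035 0 0;0.079 -0.152 0.06 0 0' | grep -E "^pos";  python3 -m inch '0 0 0.004 0 0;0 0 0.008 0 0;0 0 0.011 0 0;0 0 0.011 0 0' | grep -E "^pos|^force"; python3 -c "
from h import *
st();print(tool(np.array([.635,.1834,.2305])-arm.observe()['position']))"
```

```text
position: [0.633, 0.1884, 0.2458]
position: [0.6345, 0.1807, 0.2367]
force: [0.6, -0.3, 0.5]
t 55.1 pos [0.6345 0.1807 0.2367] x [0.992 0.123 0.001] y [ 0.123 -0.992  0.   ] z [ 0.001  0.    -1.   ] F [ 0.6 -0.3  0.5] w -0.2 gf 0.0 q7 -1.89
[ 0.00084731 -0.00263748  0.00622116]
```

```bash
python3 -m inch '0 -0.003 0.002 0 0;0 -0.003 0.004 0 0;0 -0.003 0.004 0 0' | grep -E "^pos|^force"; python3 -m inch '0 0 0.001 0 0;0 0 0.001 0 0' | grep -E "^pos|^force"; python3 -m inch '0 0 0.001 0 0;0 0 0.001 0 0' | grep -E "^pos|^force";python3 -m inch '0 0 0.0006 0 0;0 0 0.0006 0 0' | grep -E "^pos|^force"
```

```text
position: [0.6336, 0.1846, 0.2318]
force: [0.2, -0.2, -0.4]
position: [0.6337, 0.1846, 0.231]
force: [-0.5, -1.0, 2.3]
position: [0.6337, 0.1845, 0.2309]
force: [-2.5, -1.3, 11.2]
position: [0.6337, 0.1845, 0.2308]
force: [-5.6, -2.4, 15.4]
```

```bash
python3 -m inch '0 0 -0.0008 0 0;0 0 -0.0008 0 0' | grep -E "^pos|^force"; python3 -m inch '-0.006 -0.002 0 0 0;-0.012 -0.004 0 0 0;-0.02 -0.006 0 0 0;-0.028 -0.008 0 0 0;-0.036 -0.01 0 0 0' | grep -E "^pos|^force"; python3 - <<'E'
from h import *
st()
for c in("top","side"):
  snap(c,None)
  for d in arm.silhouettes(c,"strip1")[:3]:
    pts=np.argwhere(d["region"]);W=np.array([at(c,p,.0525)[:2] for p in pts]);rc=cv2.minAreaRect((W*1000).astype(np.float32))
    print(c,round(d["conf"],2),len(pts),np.round(W.mean(0),4),"rect",np.round(rc[0],1),np.round(rc[1],1),round(rc[2],1))
E
```

```text
position: [0.6337, 0.1846, 0.2309]
force: [-2.8, -0.8, 8.1]
position: [0.5974, 0.1901, 0.2309]
force: [2.1, 0.7, 5.6]
t 56.7 pos [0.5974 0.1901 0.2309] x [0.992 0.124 0.003] y [ 0.124 -0.992 -0.   ] z [ 0.003  0.001 -1.   ] F [2.1 0.7 5.6] w 0.3 gf 2.8 q7 -1.93
top 0.73 590 [0.3248 0.2889] rect [322.  290.5] [191.6  35.9] 1.5
side 0.64 1206 [0.3246 0.3229] rect [326.7 323.1] [186.4  31.2] 3.0
side 0.56 436 [0.5637 0.1764] rect [600.5 181.8] [200.  34.] 7.3
```

```bash
python3 -m inch '-0.01 -0.001 0 0 0;-0.02 -0.002 0 0 0;-0.03 -0.003 0 0 0;-0.04 -0.004 0 0 0;-0.05 -0.005 0 0 0' | grep -E "^pos|^force"; python3 -m inch '-0.01 0 0 0 0;-0.02 0 0 0 0;-0.03 0 0 0 0;-0.03 0 0 0 0' | grep -E "^pos|^force"; python3 -m inch '0 0 -0.03 0 0;0 0 -0.08 0 0;0 0 -0.12 0 0;0.05 0 -0.12 0 0.06;0.1 0 -0.12 0 0.06' | grep -E "^pos|^force"; python3 - <<'E'
from h import *
st()
for c in("top","side"):
  snap(c,None)
  for d in arm.silhouettes(c,"strip1")[:3]:
    pts=np.argwhere(d["region"]);W=np.array([at(c,p,.0525)[:2] for p in pts]);rc=cv2.minAreaRect((W*1000).astype(np.float32))
    print(c,round(d["conf"],2),len(pts),np.round(W.mean(0),4),"rect",np.round(rc[0],1),np.round(rc[1],1),round(rc[2],1))
E
```

```text
position: [0.5471, 0.189, 0.2309]
force: [2.1, 0.2, 5.3]
position: [0.5162, 0.1852, 0.2308]
force: [-3.5, -0.2, 9.9]
position: [0.6167, 0.1978, 0.3529]
force: [1.2, 0.7, 0.1]
t 58.3 pos [0.6167 0.1978 0.3529] x [0.992 0.125 0.004] y [ 0.125 -0.992 -0.001] z [ 0.004  0.001 -1.   ] F [1.2 0.7 0.1] w 11.9 gf 0.0 q7 -1.9
top 0.6 577 [0.3228 0.2892] rect [322.2 289.2] [191.6  31.5] 3.0
side 0.7 892 [0.5184 0.1769] rect [521.8 176.8] [202.   36.2] 8.2Traceback (most recent call last):
  File "<stdin>", line 6, in <module>
  File "h.py", line 9, in at
    o,d=ray(cam,pt);return o+d*(z-o[2])/d[2]
        ~~~^^^^^^^^
  File "h.py", line 5, in ray
    c=arm.get_calibration(cam);K=np.array(c["intrinsics"]);D=np.array(c["distortion"],float);P=np.array(c["pose"])
ValueError: time passes only in moves, steps and waits
```

```bash
python3 - <<'E'
import re
s=open('h.py').read()
s=s.replace('def ray','import pickle,os\ndef CAL(cam):\n    f=cam+".pkl"\n    if not os.path.exists(f): pickle.dump(arm.get_calibration(cam),open(f,"wb"))\n    return pickle.load(open(f,"rb"))\ndef ray',1).replace('c=arm.get_calibration(cam)','c=CAL(cam)')
open('h.py','w').write(s)
E
python3 -c "
from h import *
CAL('top');CAL('side')
st();print(tool(np.array([.460,.169,.353])-arm.observe()['position']))"
```

```text
t 58.5 pos [0.6164 0.1972 0.3489] x [ 0.992  0.124 -0.001] y [ 0.124 -0.992  0.   ] z [-0.001 -0.    -1.   ] F [-0.3 -0.4 -0.2] w 27.6 gf 0.0 q7 -1.9
[-0.1586977   0.00869012 -0.00391204]
```

```bash
python3 -m inch '-0.05 0 0 0 0.06;-0.1 0.004 0 0 0.06;-0.15 0.0087 0 0 0.06;-0.1587 0.0087 0 0 0.06;-0.1587 0.0087 0.04 0 0.06' | grep -E "^pos|^force"; python3 -m inch '0 0 0.03 0 0.06;0 0 0.06 0 0.06;0 0 0.06 0 0.06' | grep -E "^pos|^force|width"; python3 -c "
from h import *
st();print(tool(np.array([.460,.169,.210])-arm.observe()['position']))
snap('side',None)
for d in arm.silhouettes('side','strip1')[:2]:
    pts=np.argwhere(d['region']);W=np.array([at('side',p,.0525)[:2] for p in pts]);rc=cv2.minAreaRect((W*1000).astype(np.float32))
    print(round(d['conf'],2),len(pts),np.round(W.mean(0),4),'rect',np.round(rc[0],1),np.round(rc[1],1),round(rc[2],1))"
```

```text
position: [0.4585, 0.1696, 0.3138]
force: [1.5, 0.4, -0.8]
position: [0.4576, 0.1684, 0.2473]
force: [-0.5, 0.6, 0.2]
width: 0.655
t 59.3 pos [0.4576 0.1684 0.2473] x [ 0.992  0.125 -0.006] y [ 0.125 -0.992  0.002] z [-0.006 -0.003 -1.   ] F [-0.5  0.6  0.2] w 60.2 gf 0.0 q7 -2.01
[ 0.00270956 -0.00033015  0.03723782]
0.71 432 [0.5584 0.1828] rect [521.5 177. ] [200.8  33.5] 9.0
0.6 1186 [0.3269 0.323 ] rect [328.  322.7] [184.9  31.4] 3.5
```

```bash
python3 -m inch '0.003 0 0.02 0 0.06;0.003 0 0.037 0 0.06;0.003 0 0.037 0 0.06;0.003 0 0.037 0 0.025;0.003 0 0.037 0 0.025' 30 | grep -E "^pos|^force|wid"; python3 -m inch '0 0 0 0 0.02;0 0 0 0 0.02;0 0 0 0 0.02;0 0 0 0 0.02;0 0 0 0 0.02' | grep -E "^pos|force|wid"
```

```text
position: [0.463, 0.1697, 0.2144]
force: [-0.5, 0.5, -0.2]
width: 0.529
position: [0.4627, 0.1695, 0.2131]
force: [1.0, 0.4, 1.3]
width: 0.336
gripper_force: 30.0
```

```bash
python3 -m inch '0 0 -0.01 0 0.02;0 0 -0.025 0 0.02;0 0 -0.045 0 0.02;0 0 -0.06 0 0.02;0 0 -0.06 0 0.02' | grep -E "^pos|force|wid"; cat > strip.py <<'E'
from h import *
from scipy.optimize import least_squares
def strip(z0,near,tilt=False):
    "rect of strip per camera at height z0"
    for c in("top","side"):
        snap(c,None)
        for d in arm.silhouettes(c,"strip1")[:4]:
            pts=np.argwhere(d["region"]);W=np.array([at(c,p,z0)[:2] for p in pts])
            if np.hypot(*(W.mean(0)-near))>.15: continue
            rc=cv2.minAreaRect((W*1000).astype(np.float32));mu=W.mean(0);w,v=np.linalg.eigh(np.cov((W-mu).T));a=v[:,1]*np.sign(v[0,1])
            print(c,round(d["conf"],2),len(pts),"mean",np.round(mu,4),"rect",np.round(rc[0],1),np.round(rc[1],1),"axis",round(np.degrees(np.arctan2(a[1],a[0])),1))
E
python3 -c "
from strip import *
st();p=arm.observe()['position'];strip(p[2]-.2131+.0525,p[:2]+[.06,.008])"
```

```text
position: [0.463, 0.1697, 0.275]
force: [-0.3, 0.6, -0.1]
width: 0.335
gripper_force: 30.0
t 60.9 pos [0.463  0.1697 0.275 ] x [0.992 0.124 0.003] y [ 0.124 -0.992 -0.001] z [ 0.003  0.001 -1.   ] F [-0.3  0.6 -0.1] w 30.8 gf 30.0 q7 -1.99
top 0.43 34 mean [0.6058 0.1795] rect [602.8 181.3] [15.8 26.7] axis 24.3
side 0.88 511 mean [0.554  0.1845] rect [519.7 180. ] [199.   34.7] axis 7.6
side 0.72 415 mean [0.61   0.0764] rect [611.1  56.3] [270.8  28.2] axis 86.2
```

```bash
python3 -m inch '0 0 0.02 0 0.02;0 0 0.04 0 0.02;0 0 0.055 0 0.02;0 0 0.06 0 0.02;0 0 0.06 0 0.02' | grep -E "^pos|^force"; python3 -m inch '0 0 0 0 0.05;0 0 0 0 0.05;0 0 0 0 0.05;-0.01 0 -0.003 0 0.05;-0.0205 0 -0.003 0 0.05' | grep -E "^pos|^force|wid"; python3 -m inch '0 0 0 0 0.05;0 0 0 0 0.02;0 0 0 0 0.02;0 0 0 0 0.02;0 0 0 0 0.02' 40| grep -E "^pos|force|wid"; python3 -m inch '0 0 0 0 0.02;0 0 0 0 0.02' | grep -E "^pos|force|wid";  python3 -m inch '0 0 -0.01 0 0.02;0 0 -0.025 0 0.02;0 0 -0.045 0 0.02;0 0 -0.06 0 0.02;0 0 -0.06 0 0.02' | grep -E "^pos|force|wid"; python3 -c "
from strip import *
st();p=arm.observe()['position'];strip(p[2]-.2161+.0525,p[:2]+[.08,.008])"
```

```text
position: [0.462, 0.1692, 0.2121]
force: [-0.9, -0.1, 2.0]
position: [0.4415, 0.1668, 0.2164]
force: [-0.1, 0.5, 0.7]
width: 0.544
position: [0.4424, 0.1669, 0.2159]
force: [0.6, 0.0, 0.0]
width: 0.331
gripper_force: 40.0
position: [0.4423, 0.1669, 0.2159]
force: [-0.1, -0.0, -0.3]
width: 0.326
gripper_force: 40.0
position: [0.4427, 0.1671, 0.2781]
force: [-0.3, 0.5, -0.6]
width: 0.33
gripper_force: 40.0
t 63.3 pos [0.4427 0.1671 0.2781] x [0.992 0.124 0.003] y [ 0.124 -0.992 -0.001] z [ 0.003  0.001 -1.   ] F [-0.3  0.5 -0.6] w 30.3 gf 40.0 q7 -2.01
side 0.68 590 mean [0.5591 0.1848] rect [559.4 184.2] [122.5  36.3] axis 6.4
```

```bash
python3 -m inch '-0.01 0.04 0 0.04 0.02;-0.02 0.08 0 0.08 0.02;-0.03 0.12 0 0.12 0.02;-0.04 0.16 0 0.16 0.02;-0.05 0.2 0 0.2 0.02' | grep -E "^pos|force|wid"; python3 -m inch '0 0.01 0 0.015 0.02;0 0.02 0 0.03 0.02;0 0.03 0 0.03 0.02;0 0.03 0 0.03 0.02'  | grep -E "^pos|wid"; python3 -c "
from strip import *
st();print(tool(np.array([.4196,-.0737,.20])-arm.observe()['position']));p=arm.observe()['position'];strip(p[2]-.2161+.0525,p[:2]+[.08,-.008])"
```

```text
position: [0.4167, -0.0393, 0.2753]
force: [0.4, 0.2, 0.2]
width: 0.328
gripper_force: 40.0
position: [0.4152, -0.068, 0.2757]
width: 0.33
t 64.4 pos [ 0.4152 -0.068   0.2757] x [ 0.994 -0.105 -0.   ] y [-0.105 -0.994  0.   ] z [-0. -0. -1.] F [-0.8  1.1  0.3] w 30.3 gf 40.0 q7 -1.66
[0.00497588 0.00514918 0.07570405]
side 0.55 272 mean [ 0.5406 -0.0768] rect [538.2 -78.7] [ 39.2 108.7] axis -7.8
```

```bash
python3 -m inch '0.005 0.005 0 0 0.02;0.005 0.005 0.03 0 0.02;0.005 0.005 0.055 0 0.02;0.005 0.005 0.075 0 0.02;0.005 0.005 0.075 0 0.02' | grep -E "^pos|^force"; python3 -m inch '0 0 0.004 0 0.02;0 0 0.008 0 0.02;0 0 0.008 0 0.02'  | grep -E "^pos|^force"; python3 -m inch '0 0 0.002 0 0.02;0 0 0.002 0 0.02'  | grep -E "^pos|^force";  python3 -m inch '0 0 0.0015 0 0.02;0 0 0.0015 0 0.02'  | grep -E "^pos|^force"
```

```text
position: [0.4191, -0.0731, 0.1991]
force: [0.2, -0.4, 0.9]
position: [0.4199, -0.0732, 0.1933]
force: [-0.4, -0.5, -0.1]
position: [0.4197, -0.0732, 0.1912]
force: [0.1, 0.3, -0.3]
position: [0.4196, -0.0732, 0.1894]
force: [0.1, 0.4, -0.1]
```

```bash
python3 -m inch '0 0 0.001 0 0.02;0 0 0.001 0 0.02'  | grep -E "^pos|^force";  python3 -m inch '0 0 0.001 0 0.02;0 0 0.001 0 0.02'  | grep -E "^pos|^force";python3 -m inch '0 0 0 0 0.04;0 0 0 0 0.05;0 0 0 0 0.05;-0.02 0 0 0 0.05;-0.04 0 -0.02 0 0.05'  | grep -E "^pos|^force"; python3 -m inch '-0.03 0 -0.05 0 0.05;-0.03 0.05 -0.1 0 0.05;-0.03 0.1 -0.1 0 0.05;-0.03 0.15 -0.1 0 0.05;-0.03 0.2 -0.1 0 0.05'  | grep -E "^pos|^force"; python3 -m inch '0 0.05 0 0 0.05;0.05 0.1 0 0 0.05;0.05 0.15 0 0 0.05;0.05 0.15 0 0 0.05'  | grep -E "^pos|^force"; python3 - <<'E'
from strip import *
strip(.0245,np.array([.4977,-.082]))
import fit
s=snap("side",None);t=snap("top",None)
x,B,r=fit.fit(dict(top=t,side=s),p0=(.4977,-.082,-.106,0.));print(np.round(x,4),round(100*np.sin(x[3]),2),np.abs(r).max())
a=cv2.resize(t[155:240,210:312],(480,400),interpolation=cv2.INTER_CUBIC);b=cv2.resize(s[140:230,200:308],(320,267),interpolation=cv2.INTER_CUBIC)
o=np.zeros((400,800,3),np.uint8);o[:,:480]=a;o[:267,480:]=b;cv2.imwrite("pics/m10.png",o[:,:,::-1])
E
```

```text
position: [0.4196, -0.0732, 0.1884]
force: [0.7, 0.1, -1.0]
position: [0.4196, -0.0732, 0.1874]
force: [-0.4, -0.4, 2.1]
position: [0.379, -0.0689, 0.2063]
force: [-0.2, -0.2, -0.3]
position: [0.3306, -0.2473, 0.3083]
force: [1.0, 0.0, -0.5]
position: [0.365, -0.4046, 0.307]
force: [0.0, 0.9, 0.1]
top 0.64 567 mean [ 0.4923 -0.0797] rect [494.8 -80.8] [ 32.9 198. ] axis -6.2
side 0.78 559 mean [ 0.4961 -0.0793] rect [498.4 -79.1] [ 42.8 199.7] axis -6.9
[ 0.4978 -0.0828 -0.1028  0.013  -0.0009  0.0015  0.0009 -0.0015] 1.3 1.8918600460910984
```

View pics/m10.png

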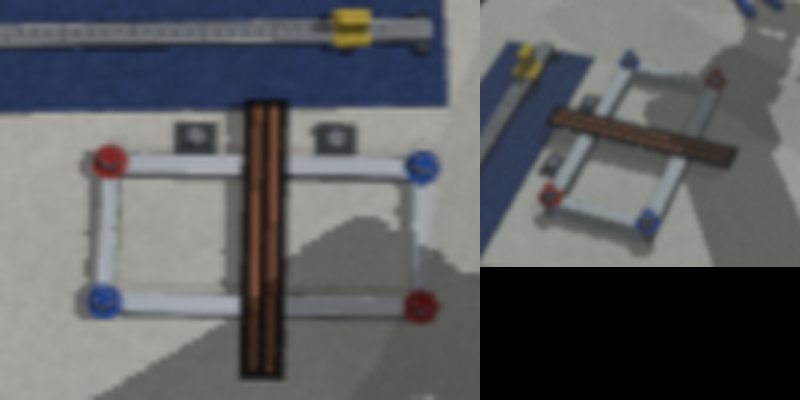

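```bash
python3 -m inch '-0.04 0.05 -0.03 0 0.05;-0.09 0.1 -0.06 0 0.05;-0.14 0.15 -0.09 0 0.05;-0.18 0.2 -0.1 0 0.05;-0.2 0.25 -0.1 0 0.05'  | grep -E "^pos|^force"; python3 - <<'E'
from fit import *
a=[]
for k in range(3):
    s=snap("side",None);t=snap("top",None)
    a.append([100*np.sin(fit(J,p0=(.4978,-.0828,-.106,0.))[0][3]) for J in (dict(top=t,side=s),dict(top=t),dict(side=s))])
print(np.round(a,2))
x,B,r=fit(dict(top=t,side=s));print(np.round(r,1).tolist(),{c:b[:,2].astype(int).tolist() for c,b in B.items()})
a=[[100*np.sin(fit(J,p0=(.4978,-.0828,-.106,0.))[0][3]) for J in (dict(top=np.load(f't{i}.npy'),side=np.load(f's{i}.npy')),)] for f,i in((0,0),(0,5)) for f in [0]]
print(a)
from strip import strip
strip(.0245,np.array([.4977,-.082]))
E
```

```text
position: [0.1946, -0.5606, 0.3929]
force: [1.5, -0.7, 0.1]
[[0.71 0.92 0.51]
 [0.65 0.93 0.38]
 [0.78 0.97 0.58]]
[[[-0.1, 0.1], [-0.6, -0.6], [1.0, 0.1], [-0.2, 0.2]], [[-0.4, -1.0], [-1.3, 0.9], [1.0, 0.6], [0.7, -0.4]]] {'top': [1720, 1841, 660, 770], 'side': [611, 301, 23, 185]}
[[np.float64(-4.491843562543024)], [np.float64(-0.9356552060923219)]]
top 0.64 596 mean [ 0.4943 -0.0806] rect [496.5 -81. ] [ 32.9 201.4] axis -6.5
side 0.97 527 mean [ 0.4951 -0.0796] rect [498.  -80.6] [ 36.  202.3] axis -6.7
```

```bash
python3 -m inch '0.03 -0.03 0 0 0;0.06 -0.07 0 0 0;0.09 -0.11 0 0 0;0.12 -0.15 0 0 0;0.15 -0.19 0 0 0'  | grep -E "^pos"; python3 -m inch '0.01 -0.045 0 0 0;0.02 -0.09 0 0 0;0.03 -0.135 0 0 0;0.04 -0.18 0 0 0;0.05 -0.225 0 0 0'  | grep -E "^pos"; python3 -m inch '0 -0.045 0 0 0;0 -0.09 0 0 0;0 -0.135 0 0 0;0 -0.18 0 0 0;0 -0.225 0 0 0'  | grep -E "^pos"; python3 -c "
from h import *
st();print(tool(np.array([.4643,.0723,.205])-arm.observe()['position']))"
```

```text
position: [0.3662, -0.3855, 0.3912]
position: [0.4384, -0.1668, 0.3912]
position: [0.4613, 0.0569, 0.3912]
t 70.4 pos [0.4613 0.0569 0.3912] x [ 0.995 -0.104  0.   ] y [-0.104 -0.995 -0.   ] z [ 0. -0. -1.] F [0.7 0.1 1.2] w 0.4 gf 0.0 q7 -1.96
[ 0.00130116 -0.01567188  0.18623467]
```

```bash
python3 -m inch '0.001 -0.018 0.03 0 0;0.001 -0.018 0.08 0 0;0.001 -0.018 0.13 0 0;0.001 -0.018 0.17 0 0;0.001 -0.018 0.186 0 0'  | grep -E "^pos|^force"; python3 -m inch '0 0 0 0 0;0 0.004 0 0 0;0 0.008 0 0 0;0 0.01 0 0 0'  | grep -E "^pos|^force";python3 -m inch '0 0.002 0 0 0;0 0.002 0 0 0'  | grep -E "^pos|^force"; python3 -m inch '0 0.002 0 0 0;0 0.002 0 0 0'  | grep -E "^pos|^force"
```

```text
position: [0.4629, 0.0726, 0.2018]
force: [-0.5, 0.0, -0.7]
position: [0.4641, 0.0618, 0.2063]
force: [0.3, 0.4, 0.4]
position: [0.4636, 0.0599, 0.2056]
force: [0.4, 0.7, -0.3]
position: [0.4632, 0.0581, 0.2052]
force: [0.5, -0.0, -0.4]
```

```bash
python3 -m inch '0 0.001 0 0 0;0 0.001 0 0 0'  | grep -E "^pos|^force"; python3 -m inch '0 0.001 0 0 0;0 0.001 0 0 0'  | grep -E "^pos|^force";python3 -m inch '0 0.001 0 0 0;0 0.001 0 0 0'  | grep -E "^pos|^force"
```

```text
position: [0.4631, 0.0573, 0.205]
force: [-0.0, 0.9, 0.1]
position: [0.463, 0.0562, 0.205]
force: [-0.4, 0.2, 0.3]
position: [0.4629, 0.0552, 0.205]
force: [0.0, -0.4, 0.3]
```

```bash
python3 -m inch '0 0.002 0 0 0;0 0.002 0 0 0'  | grep -E "^pos|^force"; python3 -m inch '0 0.001 0 0 0;0 0.001 0 0 0'  | grep -E "^pos|^force";python3 -m inch '0 0.001 0 0 0;0 0.001 0 0 0'  | grep -E "^pos|^force"; python3 -m inch '0 0.001 0 0 0;0 0.001 0 0 0'  | grep -E "^pos|^force"
```

```text
position: [0.4626, 0.053, 0.205]
force: [-0.2, -0.4, 0.1]
position: [0.4626, 0.0522, 0.205]
force: [0.3, 0.3, -0.5]
position: [0.4625, 0.0514, 0.2051]
force: [0.3, 2.2, 0.7]
position: [0.4625, 0.0507, 0.2051]
force: [-0.0, 2.4, 0.5]
```

```bash
python3 -m inch '0 0.001 0 0 0;0 0.001 0 0 0'  | grep -E "^pos|^force"; python3 -m inch '0 0.0007 0 0 0;0 0.0007 0 0 0'  | grep -E "^pos|^force";python3 -m inch '0 0.0005 0 0 0;0 0.0005 0 0 0'  | grep -E "^pos|^force"
```

```text
position: [0.4624, 0.0501, 0.2052]
force: [1.0, 5.2, 0.2]
position: [0.4624, 0.0497, 0.2052]
force: [0.4, 6.6, 0.9]
position: [0.4624, 0.0494, 0.2053]
force: [0.9, 6.9, 1.7]
```

```bash
python3 -m inch '0 0.0007 0 0 0;0 0.0007 0 0 0'  | grep -E "^pos|^force"; python3 -m inch '0 0.0005 0 0 0;0 0.0005 0 0 0'  | grep -E "^pos|^force";python3 -m inch '0 0.0005 0 0 0;0 0.0005 0 0 0'  | grep -E "^pos|^force"
```

```text
position: [0.4625, 0.0489, 0.2055]
force: [-1.6, 8.1, 4.1]
position: [0.4624, 0.0486, 0.2055]
force: [-0.4, 9.1, 5.2]
position: [0.4624, 0.0482, 0.2055]
force: [-0.3, 9.3, 3.8]
```

```bash
python3 -m inch '0 -0.01 0 0 0;0 -0.015 -0.05 0 0;0 -0.015 -0.1 0 0;0 -0.015 -0.15 0 0;0 -0.015 -0.19 0 0'  | grep -E "^pos"; python3 -m inch '0 0.05 0 0 0;0 0.1 0 0 0;0 0.15 0 0 0;0 0.2 0 0 0;0 0.25 0 0 0'  | grep -E "^pos"; python3 -m inch '0 0.05 0 0 0;0 0.1 0 0 0;-0.03 0.15 0 0 0;-0.06 0.2 0 0 0;-0.1 0.23 0 0 0'  | grep -E "^pos";  python3 -m inch '-0.04 0.04 0 0 0;-0.08 0.08 0 0 0;-0.11 0.12 0 0 0;-0.14 0.15 0 0 0'  | grep -E "^pos"; python3 - <<'E'
from fit import *
a=[]
for k in range(2):
    s=snap("side",None);t=snap("top",None)
    a.append([100*np.sin(fit(J,p0=(.4978,-.0828,-.106,0.))[0][3]) for J in (dict(top=t,side=s),dict(top=t),dict(side=s))])
print(np.round(a,2))
from strip import strip
strip(.0245,np.array([.4977,-.082]))
E
```

```text
position: [0.4633, 0.0613, 0.3978]
position: [0.4364, -0.1892, 0.3951]
position: [0.3253, -0.3982, 0.3948]
position: [0.1737, -0.5281, 0.395]
[[0.19 0.17 0.21]
 [0.55 0.21 0.88]]
top 0.67 525 mean [ 0.4968 -0.0815] rect [496.2 -82.8] [ 29.9 194.6] axis -5.6
```

```bash
python3 -c "
from h import *
st();print(arm.sign_off())"
```

```text
t 76.6 pos [ 0.1768 -0.5262  0.3949] x [ 0.995 -0.103  0.   ] y [-0.103 -0.995 -0.001] z [ 0.     0.001 -1.   ] F [ 0.1  0.8 -0.5] w 0.2 gf 0.0 q7 -0.44
the job is handed in; nothing more can be done
None
```

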